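Load the drying tunnel with sample hangers at a hand-indexed hook rail

TASK

Send every stone sample hanger standing on the bench into the drying tunnel. One after another, lift a hanger's hook over the anti-jump lip of the rail in the loading window between the pusher and the tunnel mouth and lower it until its toe seats behind the lip, then pull the sprung lever through its full stroke so that the pusher drives it into the tunnel, and ease the lever back home slowly without letting it fly. At the end all hangers hang on the rail inside the tunnel with the lever home, and the mastic tin has been left alone.

Things in the scene. Friction and masses are not known exactly. Their poses are not given: they have to be found in the camera images.
- station: loading station, fixed: dark base plate (x +-75, y -185 to 295 mm, top at z 12), 460 mm aluminium rail along its y, grey tunnel hood over the +y part, back plate at x 60, 170 mm high. Origin: on the bench under the middle of the loading window; z up, x away from the robot, y from pusher to tunnel. A seated hanger has its origin at z 49, x within +-8 mm, its x along the station's x
- load_point (a point): middle of the loading window, on the rail's running floor (station 0, 0, 135 mm). Rail: channel open above, inside x -12 to 12; front anti-jump lip x -16 to -12, 16 mm high; back wall 34 mm high; underside at z 130, free space below. With the lever home the window is free from y -45 (pusher face) to 60 (mouth); hang a hanger with its origin within 10 mm of y = 0
- tunnel_mouth (a point): on the running floor under the front edge of the hood, station y = 60 mm. The hood (x -68 to 64, y 60 to 293, roof z 245 to 248, front open) stops hooks from being lifted on or off there. A full stroke brings the pusher face just to the mouth: the hanger last pushed has its origin 33 mm beyond it, each earlier one 66 mm farther
- lever (a joint): lever angle, rad: 0 home (leaning 0.412 from upright to the station's -y), 0.824 at the end stop of its stroke (leaning as far to +y). Axis along the station's x through y -70, z 30 mm. Its spring always drives it home, with 4.5 N at the grip at home and 10 N at full stroke; pushing hangers adds up to 8 N. Let go, it flies back. It drives the pusher 105 mm
- lever_grip (a point): middle of the lever's round black grip bar, 24 mm across, 86 mm long, along the station's x towards the robot, 220 mm from the pivot: station x -100 (bar -49 to -135); at home y -158, z 232 mm; full stroke y 18. It follows the lever's arc; the bar can turn in the fingers: grip it from above across the station's y and lead it along the arc, tool down
- hanger_1: hanger (2 or 3 are present, absent ones None; all alike, 0.56 kg, 186 mm tall): a pale stone block under a C-shaped hook of bright steel strip. Origin: block underside, straight below grip tab and toe; z up, x from the hook's closed front leg to its open side (hung: along the station's x), y along the toe. Block x -37 to 49, y +-28, z 0 to 42; strap on it to z 50
- hanger_2: hanger like hanger_1. Hook of all hangers, mm from the origin: front leg x -46 to -38, y +-20, z 42 to 128; bridge from it z 120 to 128, x -46 to 4, y +-33; the toe that rides in the rail hangs from the bridge, x -4 to 4, y +-33, lower edge z 86, with 36 mm of free space between it and the strap below (x -46 to 25)
- hanger_3: hanger like hanger_1. Grip tab of all hangers, above the bridge and over the centre of mass: 10 mm thick in x, 40 mm wide in y, z 128 to 186 mm, with a dark eye near the top. Grip it across x, fingertips at z 132 to 155
- toe_1 (a point): middle of the lower edge of hanger_1's toe, 86 mm straight above its origin; when seated it lies on the running floor, 135 mm over the bench
- toe_2 (a point): middle of the lower edge of hanger_2's toe, 86 mm straight above its origin; when seated it lies on the running floor, 135 mm over the bench
- toe_3 (a point): middle of the lower edge of hanger_3's toe, 86 mm straight above its origin; when seated it lies on the running floor, 135 mm over the bench
- mastic_tin: a bystander: round tin, 75 mm across, 88 mm high, origin under its middle; leave it alone

How it is judged:
By the outcome, as a careful person would: the job done as asked, in the order asked, and still so for the second after the job is handed in, with the robot touching nothing.
Of hanger_1, hanger_2, hanger_3 only 2 to 3 are there at a start; the rules pass over those that are not, and their reading is None.
At some moment in a run one of hanger_1, hanger_2, hanger_3 may be knocked a few centimetres aside while the robot is not near it.
It also fails if it takes over 210 s, if anything falls off the work surface, if the arm or the gripper's body presses on something with over 40 N, if the wrist force passes 120 N, or if a joint passes its speed limit or range.

ROBOT

A 6-joint arm with a two-finger parallel gripper is mounted at the origin on the work surface; the furniture and walls round the work are solid. World frame = base frame: x ahead of the robot, y to its left, z up, the work surface at z = 0. Lengths are in m, angles in rad, forces in N, time in s.
With the tool pointing down it reaches from about 0.225 to 0.725 m from the base axis. Payload 3.1 kg.
Tool frame: the origin (TCP) lies at the very end of the fingers, on their centre line; the grasp point (between the pads) lies behind it (manip.tcp_to_grasp is the z of the grasp point in the tool frame, in m); z points along the fingers, y is the direction in which the jaws open and shut (so a half turn about z gives the same grasp; the last joint's range is limited). The gripper opens to 85 mm and grips with 20 to 120 N. Pads are 22 mm wide; open, the fingers measure 114 mm over their backs; the gripper's body (76 mm by 85 mm) begins 54 mm behind the grasp point. The pads swing forward as they close: fully open they stand 13 mm farther back than shut.
Start: joints at [1.04, 0.048, 0.099, 1.622, 0, 1.443], TCP at [0.206, 0.483, 0.231] pointing down, gripper open.
Joint ranges: [-2.91, 2.91], [-0.99, 1.94], [-1.21, 1.42], [-2.12, 2.29], [-1.49, 1.47], [-3.14, 3.14]. Speed limits (rad/s): [2.79, 2.79, 3.14, 3.14, 3.14, 3.14].

INTERFACE

Orientations are given as a rotation vector (axis times angle).
In Python, from plant import manip gives the robot as it stands.
- The arm moves only by the tool apply_moves, never from a script. Its argument "series" is a list of rows, each a list of 7 numbers: the turn, a rotation vector about the tool's x, y, z in degrees, then the shift along the tool's x, y, z in cm, then the opening, from 0 (shut) to 1 (fully open). In form: [[ax, ay, az, dx, dy, dz, grip], ...]. A call has 1 to 10 rows; each row is the pose to reach, as a shift and turn from the pose commanded when the call began, along the tool's axes at that moment; what a row does not reach only later rows make up. A row lasts 1/12 s, in which the tool goes at most 41.7 mm and 7.16 degrees, less where a joint would pass 70% of its speed; a pose out of reach is approached as far as the arm can. A call with a gripper value outside its range is refused whole. The fingers move at their own pace and stop on an object; "newtons" is the grip in N (left out, the last holds). Time passes only in rows, so rows that repeat a pose let the fingers close. It gives the time, the measured TCP pose, the force and the opening at its end, in the units of the state.
- manip.sense(): the state, without advancing time (a new reading comes with each control period).
- manip.read_camera(name): name is "side" or "top"; returns the picture (384x512x3 uint8, red, green, blue); there is no depth.
- manip.get_calibration(name): a dict with "camera_matrix" (3x3 intrinsics, pixels), "R" (3x3) and "t" (3): a world point X has camera coordinates R X + t. Camera axes: x right, y down, z forward; pixel columns grow to the right and rows downward; lengths in m; the calibration is good to about 2 mm. A picture is of the moment at which its call begins. get_calibration takes no time and is no camera call.
- manip.close_job(): hands the job in, once; it reports no verdict.
The state is a dict: "t": time; "qpos": joint angles; "joint_vel": joint speeds; "effort": joint torques, N m; "ee_pos": TCP position; "tcp_rot": TCP orientation; "wrist_force": force on the tool from outside, world axes, zero at the start; "moment": the same for the moment, N m; "width": opening from 0.0 (shut) to 1.0 (fully open).
Only numpy, scipy, OpenCV 4.12 (cv2) and the standard library are available. Lean on these libraries where they do the work, as an engineer would, in place of code of your own. Each camera call takes 0.05 s, during which the arm holds its last target. There are 200 camera calls.

## Working session

There is one attempt and no reset: what is moved stays moved. The work goes in short steps, Python scripts to look and compute and a tool call to move; the robot and the scene stay as the last step left them, time stands still between calls to the robot, and variables do not carry over. Pictures are saved under pics/ and viewed, about 12 in all and at most 16, crops included, and the job is handed in when it is done.

Besides the shell and the picture viewer there is one more tool, called in YAML: its name, and indented under it one key for each argument. apply_moves: Moves the arm, as the interface text tells. Its arguments: {"type":"object","properties":{"series":{"type":"array"},"newtons":{"type":"number"}},"required":["series"]}

```bash
ls; mkdir -p pics; python3 - <<'E'
from plant import manip
import cv2,numpy as np
print(manip.sense(), manip.tcp_to_grasp)
for n in("side","top"):
    im=manip.read_camera(n); cv2.imwrite(f"pics/{n}0.png",cv2.resize(im[:,:,::-1],(768,576)))
    c=manip.get_calibration(n); print(n,c, -np.array(c["R"]).T@np.array(c["t"]))
E
```

```text
pics
{'t': 0.0, 'qpos': array([1.04019850e+00, 4.87947932e-02, 9.75800646e-02, 1.62200222e+00,
       1.39627947e-05, 1.44303808e+00]), 'joint_vel': array([-5.51442121e-05, -1.68359207e-03, -4.52490605e-04,  1.01726871e-03,
        1.42940129e-04,  1.05468710e-03]), 'effort': array([-4.57312053e-04, -3.38777697e+01,  3.20018005e+01,  2.01687258e-02,
       -3.16089222e-05,  8.37377314e-06]), 'ee_pos': array([0.20548973, 0.48244385, 0.23008535]), 'tcp_rot': array([-0.62834938, -3.07729907,  0.00359015]), 'wrist_force': array([-0.54208346, -0.34765486, -0.42407862]), 'moment': array([-0.01381527,  0.01468451, -0.05042926]), 'width': 1.0005947887621198} -0.0187
side {'camera_matrix': array([[388.54945015,   0.        , 248.55012367],
       [  0.        , 388.54945015, 191.98863119],
       [  0.        ,   0.        ,   1.        ]]), 'R': array([[ 0.99684881, -0.07781792, -0.0153891 ],
       [-0.04894721, -0.45075186, -0.8913063 ],
       [ 0.06242293,  0.88925088, -0.45314043]]), 't': array([-0.50116205,  0.10167   ,  1.18259127])} [ 0.43073844 -1.04479177  0.61878659]
top {'camera_matrix': array([[446.87460973,   0.        , 259.45182163],
       [  0.        , 446.87460973, 186.52558999],
       [  0.        ,   0.        ,   1.        ]]), 'R': array([[-0.01637895, -0.99982383, -0.00916751],
       [-0.99207844,  0.01739279, -0.12441007],
       [ 0.1245476 ,  0.00705718, -0.99218854]]), 't': array([-0.15254609,  0.50262972,  1.06432272])} [ 0.36359072 -0.16877247  1.11714253]
```

View pics/side0.png

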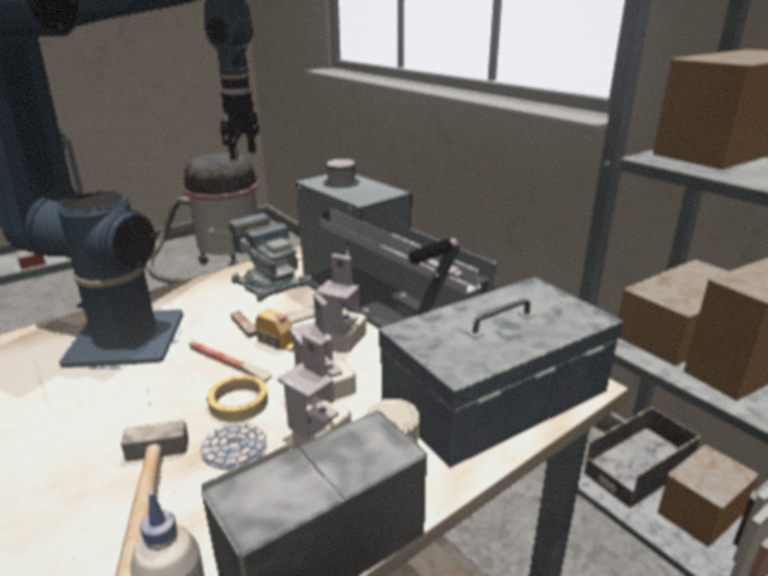

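View pics/top0.png

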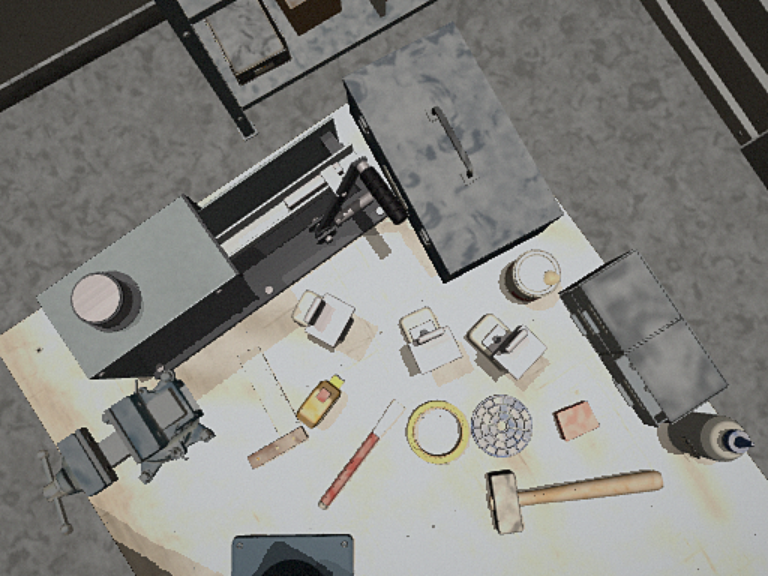

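The side view shows three hangers at about (342,300), (318,345) and (305,395), with the lever grip at (435,250). The top view shows the hangers at about (325,318), (430,340) and (507,345), the tin at (533,275), the hood at left and the grip at (382,190). Next I'll take enlarged crops for precise points.

```bash
python3 - <<'E'
import cv2
from plant import manip
im=manip.read_camera("top")[:,:,::-1]
# hangers 185..375, 180..260
a=cv2.resize(im[185:258,190:370],None,fx=4.4,fy=4.4,interpolation=cv2.INTER_CUBIC)
b=cv2.resize(im[60:260,20:290],None,fx=2.9,fy=2.9,interpolation=cv2.INTER_CUBIC)
cv2.imwrite("pics/th.png",a);cv2.imwrite("pics/ts.png",b)
cv2.imwrite("pics/top_raw.png",im)
E
```

```text
(no output)
```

View pics/th.png

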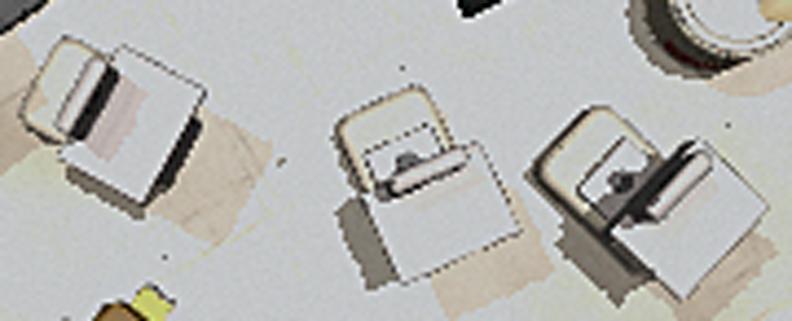

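View pics/ts.png

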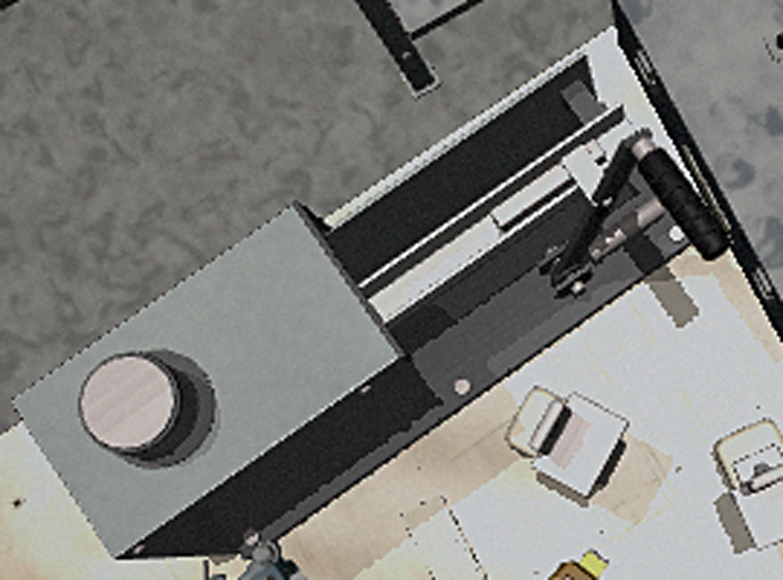

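Top crop (scale 4.4): the bridge rectangles are clear and each tab stands at the upper or left edge of its bridge. In the station crop (scale 2.9) the hood roof corners are at (297,203), (403,357), (115,558) and (15,400), and the grip is at about (682,205).

```bash
cat > h.py <<'E'
import numpy as np,cv2
from scipy.optimize import least_squares
from scipy.spatial.transform import Rotation as Ro
from plant import manip
def proj(n,X):
    c=manip.get_calibration(n); P=np.atleast_2d(X)@np.array(c["R"]).T+c["t"]; p=P@np.array(c["camera_matrix"]).T
    return p[:,:2]/p[:,2:]
def T(p,X): # p=(x,y,yaw)
    X=np.atleast_2d(X).astype(float); c,s=np.cos(p[2]),np.sin(p[2])
    return np.c_[p[0]+c*X[:,0]-s*X[:,1],p[1]+s*X[:,0]+c*X[:,1],X[:,2]]
def fit(n,X,px,g):
    r=least_squares(lambda p:(proj(n,T(p,X))-px).ravel(),g)
    return r.x,np.abs(r.fun).reshape(-1,2).max(1).round(1)
def inv(n,px,z):
    c=manip.get_calibration(n);K=np.linalg.inv(c["camera_matrix"]);R=np.array(c["R"]);o=-R.T@c["t"];d=R.T@K@np.array([*px,1.]);return o+d*(z-o[2])/d[2]
E
cat > m.py <<'E'
from h import *
o=np.array([20,60.])
px=np.array([[297,203],[403,357],[115,558],[15,400]])/2.9+o
X=np.array([[64,60,248],[-68,60,248],[-68,293,248],[64,293,248]])/1e3
best=min((fit("top",X,px,[.6,.1,a]) for a in(-.6,.5,-2,2)),key=lambda r:r[1].sum())
S=best[0];print("station",S.round(4),best[1])
for nm,P in dict(grip=[-.1,-.158,.232],load=[0,0,.135],tip=[-.135,-.158,.244],lever=[-.049,-.158,.244]).items():
    w=T(S,P)[0];print(nm,w.round(3),((proj("top",w)-o)*2.9).round(0),(proj("side",w)*1.5).round(0))
o=np.array([190,185.])
B=np.array([[4,-33,128],[-46,-33,128],[-46,33,128],[4,33,128]])/1e3
for nm,q in dict(A=[[125,47],[208,95],[145,205],[62,150]],Bm=[[478,143],[522,232],[402,283],[368,197]],C=[[695,138],[768,208],[683,298],[610,228]]).items():
    q=np.array(q)/4.4+o
    r=min((fit("top",B,q,[*inv("top",q.mean(0),.128)[:2],a]) for a in(0,1.5,-1.5)),key=lambda r:r[1].sum())
    tab=T(r[0],[0,0,.186]);print(nm,r[0].round(4),r[1],"tabtop th",((proj("top",tab)-o)*4.4).round(),"side",(proj("side",tab)*1.5).round())
w=inv("top",[533/1.5,265/1.5],.088);print("tin",w)
E
python3 m.py
```

```text
station [0.5732 0.023  0.6064] [0.3 0.7 0.4 1.2]
grip [ 0.581 -0.164  0.232] [[694. 216.]] [[425. 252.]]
load [0.573 0.023 0.135] [[454. 260.]] [[406. 260.]]
tip [ 0.552 -0.184  0.244] [[723. 252.]] [[410. 251.]]
lever [ 0.623 -0.135  0.244] [[651. 153.]] [[447. 238.]]
A [ 0.4408 -0.057   1.0181] [1.  0.8 0.4 1.1] tabtop th [[86. 93.]] side [[340. 255.]]
Bm [ 0.4016 -0.2202  0.4044] [0.8 0.3 0.9 1.4] tabtop th [[431. 170.]] side [[318. 298.]]
C [ 0.3931 -0.3367  0.7818] [0.6 0.6 0.7 0.6] tabtop th [[679. 184.]] side [[312. 336.]]
tin [ 0.51195059 -0.38453187  0.088     ]
```

```bash
cat > plan.py <<'E'
from h import *
S=np.array([0.5732,0.023,0.6064])
H=dict(A=[0.4408,-0.057,1.0181],B=[0.4016,-0.2202,0.4044],C=[0.3931,-0.3367,0.7818])
def plan(wps):
    """wps: list of (name,pos,yaw of tool y mod pi or None) -> tool-frame deltas, cm/deg, each from the previous"""
    s=manip.sense();p=s["ee_pos"].copy();R=Ro.from_rotvec(s["tcp_rot"]).as_matrix();q6=s["qpos"][5]
    print("t",round(s["t"],2),"p",p.round(4),"yaw_y",round(np.arctan2(R[1,1],R[0,1]),3),"zdev",R[:2,2].round(4),"q",s["qpos"].round(2),"F",s["wrist_force"].round(1),"w",round(s["width"],3))
    for n,t,y in wps:
        d=R.T@(np.array(t)-p)*100; a=0
        if y is not None:
            cur=np.arctan2(R[1,1],R[0,1]); a=(y-cur+np.pi/2)%np.pi-np.pi/2   # world yaw; tool z down -> -a
            R2=Ro.from_rotvec([0,0,a]).as_matrix()@R
        else: R2=R
        print(n,"to",np.round(t,3),"az %.1f"%np.degrees(-a),"d",d.round(2),"rows>=%d"%max(np.ceil(np.linalg.norm(d)/4.17),np.ceil(abs(np.degrees(a))/7.16)))
        p=np.array(t);R=R2
def st(x,y,z): return T(S,[x,y,z])[0]
E
python3 - <<'E'
from plan import *
im=manip.read_camera("side")[:,:,::-1];im=cv2.resize(im,None,fx=1.5,fy=1.5)
c=im.copy()
def poly(n,P,col): 
    q=proj(n,P)*1.5; 
    for a in q: cv2.circle(c,tuple(int(v) for v in a.round()),2,col,-1)
mm=lambda L:np.array(L)/1e3
poly("side",T(S,mm([[64,60,248],[-68,60,248],[-68,293,248],[64,293,248],[-68,60,12],[-49,-158,232],[-135,-158,232],[60,-185,170],[60,60,170],[-16,60,151],[-16,-100,151],[-75,-185,12]])),(0,0,255))
for h in H.values(): poly("side",T(h,mm([[0,-20,186],[0,20,186],[-46,33,128],[-46,-33,128],[4,-33,128],[4,33,128]])),(0,255,0))
cv2.imwrite("pics/sov.png",cv2.resize(c[140:460,180:660],None,fx=1.65,fy=1.65))
for b,t in(([452,462],[455,400]),):
    w=inv("side",np.array(b)/1.5,0);print("toolbox corner",w,[ (z,(proj("side",[w[0],w[1],z])*1.5).round()[0]) for z in(.1,.15,.2)])
print(st(-.1,-.158,.213), "toolbox top corners at z.15", inv("top",[346/1.5,85/1.5],.15),inv("top",[445/1.5,275/1.5],.15))
plan([("up",[.206,.483,.42],None),("overA",[*H["A"][:2],.42],H["A"][2]),("preA",[*H["A"][:2],.22],None),("A",[*H["A"][:2],.138],None)])
E
```

```text
toolbox corner [ 0.58791324 -0.40649609  0.        ] [(0.1, array([455., 408.])), (0.15, array([457., 378.])), (0.2, array([459., 347.]))]
[ 0.58107575 -0.1638207   0.213     ] toolbox top corners at z.15 [ 0.78255226 -0.10155349  0.15      ] [ 0.49058883 -0.24318548  0.15      ]
t 0.2 p [0.2056 0.4827 0.2306] yaw_y 1.168 zdev [-0.0007 -0.0012] q [ 1.04  0.05  0.1   1.62 -0.    1.44] F [-0.  -0.2  0.9] w 1.005
up to [0.206 0.483 0.42 ] az 0.0 d [ -0.02   0.02 -18.94] rows>=5
overA to [ 0.441 -0.057  0.42 ] az 8.6 d [-42.77 -40.48   0.05] rows>=15
preA to [ 0.441 -0.057  0.22 ] az 0.0 d [-0.    0.03 20.  ] rows>=5
A to [ 0.441 -0.057  0.138] az 0.0 d [-0.    0.01  8.2 ] rows>=2
```

View pics/sov.png

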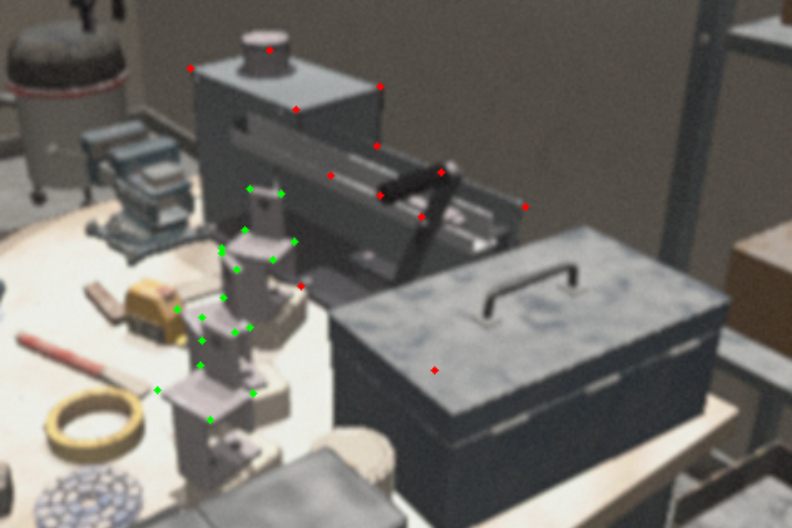

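Overlay: the predicted hood corners, rail and bar ends fall on their image features to within a few pixels. The hangers match too, and the toolbox is only about 0.11 m high. Starting with hanger A.

apply_moves:
  series:
    - [0,0,0,0,0,-18.9,1]
    - [0,0,0,0,0,-18.9,1]
    - [0,0,0,0,0,-18.9,1]
    - [0,0,0,0,0,-18.9,1]
    - [0,0,0,0,0,-18.9,1]
    - [0,0,4,-14,-13,-18.9,1]
    - [0,0,8.6,-14,-13,-18.9,1]
    - [0,0,8.6,-14,-13,-18.9,1]
    - [0,0,8.6,-14,-13,-18.9,1]
    - [0,0,8.6,-14,-13,-18.9,1]

```text
t: 1.03
ee_pos: [0.2844, 0.3056, 0.4207]
tcp_rot: [0.859, 3.02, -0.001]
wrist_force: [1.0, -0.1, 0.9]
width: 0.998
```

```bash
python3 -c "
from plan import *
a=H['A']
plan([('overA',[*a[:2],.42],a[2]),('preA',[*a[:2],.22],None)])"
```

```text
t 1.03 p [0.2844 0.3056 0.4207] yaw_y 1.016 zdev [ 0.0012 -0.001 ] q [ 0.66 -0.08  0.36  2.02 -0.    1.22] F [ 1.  -0.1  0.9] w 0.998
overA to [ 0.441 -0.057  0.42 ] az -0.1 d [-32.39 -22.6    0.12] rows>=10
preA to [ 0.441 -0.057  0.22 ] az 0.0 d [ 0.03  0.   20.  ] rows>=5
```

apply_moves:
  series:
    - [0,0,0,-10,-7,0,1]
    - [0,0,0,-20,-14,0,1]
    - [0,0,0,-26,-18,0,1]
    - [0,0,0,-30,-21,0,1]
    - [0,0,0,-32.4,-22.6,0,1]
    - [0,0,0,-32.4,-22.6,0,1]
    - [0,0,0,-32.4,-22.6,0,1]
    - [0,0,0,-32.4,-22.6,0,1]
    - [0,0,0,-32.4,-22.6,0,1]
    - [0,0,0,-32.4,-22.6,0,1]

```text
t: 1.87
ee_pos: [0.4419, -0.0582, 0.4189]
tcp_rot: [-0.863, -3.02, 0.003]
wrist_force: [0.8, 0.9, 0.5]
width: 1.0
```

apply_moves:
  series:
    - [0,0,0,0,0,4,1]
    - [0,0,0,0,0,8,1]
    - [0,0,0,0,0,12,1]
    - [0,0,0,0,0,16,1]
    - [0,0,0,0,0,18,1]
    - [0,0,0,0,0,20,1]
    - [0,0,0,0,0,20,1]
    - [0,0,0,0,0,20,1]

```text
t: 2.53
ee_pos: [0.4396, -0.0537, 0.2192]
tcp_rot: [-0.857, -3.019, -0.0]
wrist_force: [1.1, 0.4, 1.1]
width: 1.0
```

```bash
python3 -c "
from plan import *
a=H['A']
im=manip.read_camera('top')[:,:,::-1];cv2.imwrite('pics/preA.png',cv2.resize(im[150:270,160:340],None,fx=4.4,fy=4.4))
plan([('A',[*a[:2],.138],a[2])])"
```

```text
t 2.58 p [ 0.4407 -0.054   0.221 ] yaw_y 1.018 zdev [ 0.0003 -0.0001] q [-0.27 -0.16 -0.12  1.61 -0.    0.28] F [-0.2 -0.   0.3] w 1.006
A to [ 0.441 -0.057  0.138] az -0.0 d [-0.16 -0.25  8.3 ] rows>=2
```

View pics/preA.png

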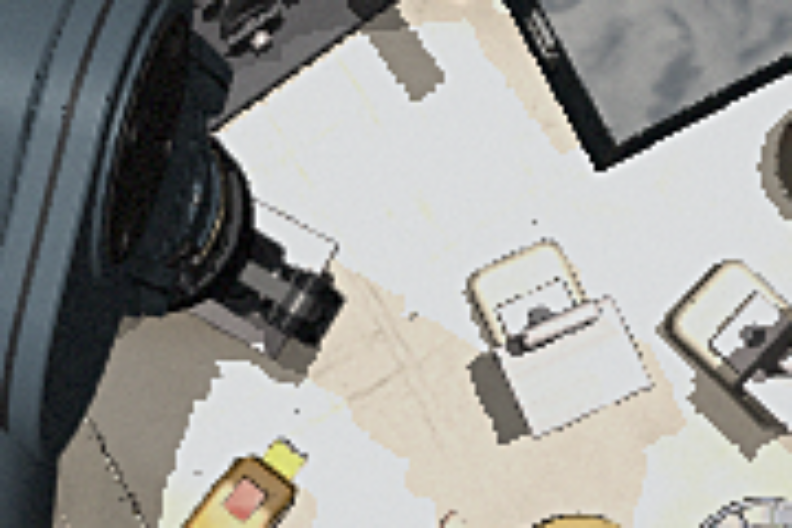

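The arm hides most of the tab in this view. The fingers stand over the bridge at about (290,310), and B and C are unmoved. Lowering and gripping.

apply_moves:
  series:
    - [0,0,0,-0.1,-0.2,2,1]
    - [0,0,0,-0.1,-0.2,4,1]
    - [0,0,0,-0.1,-0.2,6,1]
    - [0,0,0,-0.1,-0.2,7.3,1]
    - [0,0,0,-0.1,-0.2,8.3,1]
    - [0,0,0,-0.1,-0.2,8.3,0]
    - [0,0,0,-0.1,-0.2,8.3,0]
    - [0,0,0,-0.1,-0.2,8.3,0]
    - [0,0,0,-0.1,-0.2,8.3,0]
    - [0,0,0,-0.1,-0.2,8.3,0]
  newtons: 60

```text
t: 3.42
ee_pos: [0.4414, -0.0564, 0.1387]
tcp_rot: [0.857, 3.02, 0.0]
wrist_force: [-0.1, 0.5, 0.6]
width: 0.301
```

apply_moves:
  series:
    - [0,0,0,0,0,0,0]
    - [0,0,0,0,0,0,0]
    - [0,0,0,0,0,0,0]
    - [0,0,0,0,0,0,0]
    - [0,0,0,0,0,0,0]
    - [0,0,0,0,0,0,0]

```text
t: 3.92
ee_pos: [0.4412, -0.0564, 0.138]
tcp_rot: [0.857, 3.021, 0.0]
wrist_force: [1.8, -0.2, 4.1]
width: 0.114
```

```bash
python3 -c "
from plan import *
im=manip.read_camera('side')[:,:,::-1];cv2.imwrite('pics/gA.png',cv2.resize(im[110:260,160:340],None,fx=3.5,fy=3.5))
y=S[2]
plan([('lift',[.441,-.057,.205],None),('front',st(-.10,0,.205),y),('in',st(0,0,.205),None),('down',st(0,0,.181),None)])"
```

```text
t 3.97 p [ 0.4412 -0.0564  0.1381] yaw_y 1.018 zdev [ 0.0019 -0.0005] q [-0.28 -0.17 -0.29  1.44  0.    0.27] F [2.  0.1 3.6] w 0.108
lift to [ 0.441 -0.057  0.205] az 0.0 d [-0.03 -0.06 -6.69] rows>=2
front to [ 0.491 -0.034  0.205] az 23.6 d [-3.05  4.59  0.01] rows>=4
in to [0.573 0.023 0.205] az 0.0 d [ 0.   10.    0.01] rows>=3
down to [0.573 0.023 0.181] az 0.0 d [ 0.  -0.   2.4] rows>=1
```

View pics/gA.png

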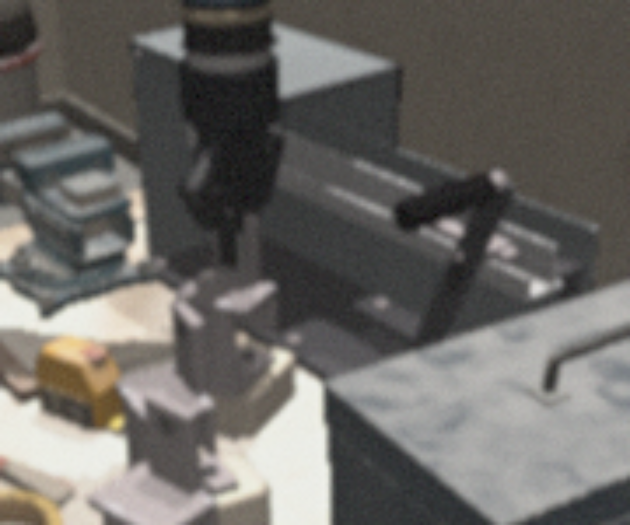

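Width 0.11 (about 9 mm) matches the tab, and the fingers are closed on it at about (235,240) in the crop. Lifting, turning and going to the front of the rail.

apply_moves:
  series:
    - [0,0,0,0,0,-1.5,0]
    - [0,0,0,0,0,-3.5,0]
    - [0,0,0,0,0,-5.5,0]
    - [0,0,0,0,0,-7.3,0]
    - [0,0,6,-0.8,1,-7.3,0]
    - [0,0,12,-1.6,2.2,-7.3,0]
    - [0,0,18,-2.4,3.5,-7.3,0]
    - [0,0,23.6,-3,4.6,-7.3,0]
    - [0,0,23.6,-3,4.6,-7.3,0]
    - [0,0,23.6,-3,4.6,-7.3,0]

```text
t: 4.8
ee_pos: [0.4885, -0.0323, 0.2075]
tcp_rot: [-1.452, -2.779, 0.004]
wrist_force: [0.4, -0.3, -6.2]
width: 0.111
```

```bash
python3 -c "
from plan import *
im=manip.read_camera('side')[:,:,::-1];cv2.imwrite('pics/lA.png',cv2.resize(im[110:260,160:340],None,fx=3.5,fy=3.5))
plan([('in',st(0,0,.211),S[2]),('down',st(0,0,.187),None)])"
```

```text
t 4.85 p [ 0.4883 -0.0326  0.208 ] yaw_y 0.608 zdev [-0.006   0.0006] q [-0.2  -0.04 -0.04  1.58 -0.    0.76] F [ 0.1 -0.3 -6. ] w 0.108
in to [0.573 0.023 0.211] az 0.1 d [-0.28 10.14 -0.35] rows>=3
down to [0.573 0.023 0.187] az 0.0 d [-0.01  0.01  2.4 ] rows>=1
```

View pics/lA.png

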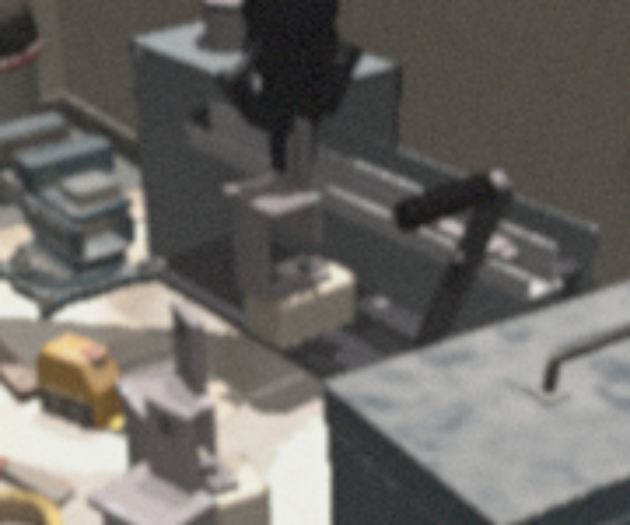

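The hanger hangs upright from the tab in front of the rail, with its open side towards it. Moving in over the lip.

apply_moves:
  series:
    - [0,0,0,-0.3,1,-0.4,0]
    - [0,0,0,-0.3,2.3,-0.4,0]
    - [0,0,0,-0.3,3.6,-0.4,0]
    - [0,0,0,-0.3,4.9,-0.4,0]
    - [0,0,0,-0.3,6.2,-0.4,0]
    - [0,0,0,-0.3,7.5,-0.4,0]
    - [0,0,0,-0.3,8.8,-0.4,0]
    - [0,0,0,-0.3,10.1,-0.4,0]
    - [0,0,0,-0.3,10.1,-0.4,0]
    - [0,0,0,-0.3,10.1,-0.4,0]

```text
t: 5.68
ee_pos: [0.5738, 0.022, 0.213]
tcp_rot: [-1.455, -2.781, 0.003]
wrist_force: [0.4, -0.1, -5.4]
width: 0.111
```

```bash
python3 -c "
from plan import *
for n,s in(('side',np.s_[90:230,180:340]),):
  im=manip.read_camera(n)[:,:,::-1].copy();print(((proj(n,T([*S],np.array([[-16,-33,151],[-16,33,151]])/1e3))-[180,90])*4).round());cv2.imwrite('pics/inA.png',cv2.resize(im[s],None,fx=4,fy=4))
plan([('in',st(0,0,.211),S[2]),('down',st(0,0,.187),None)])"
```

```text
[[376. 332.]
 [317. 306.]]
t 5.73 p [0.5736 0.0218 0.2133] yaw_y 0.606 zdev [-0.0033 -0.0005] q [-0.08  0.18  0.2   1.6  -0.    0.89] F [-0.3 -0.3 -5.9] w 0.106
in to [0.573 0.023 0.211] az -0.0 d [0.12 0.04 0.23] rows>=1
down to [0.573 0.023 0.187] az 0.0 d [-0.    0.01  2.4 ] rows>=1
```

View pics/inA.png

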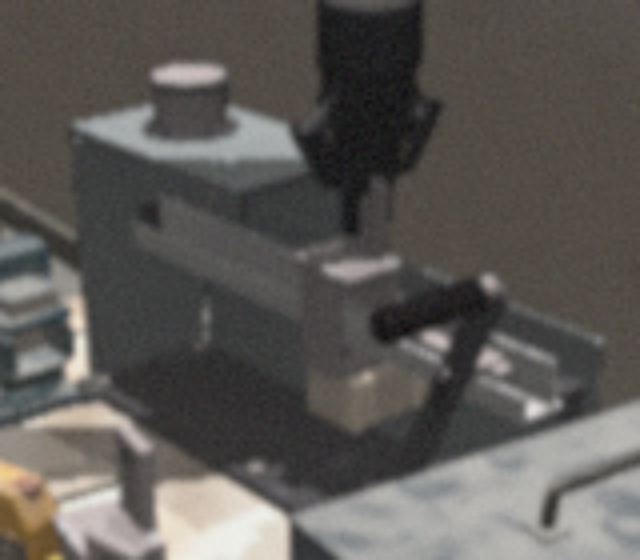

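The hook spans the rail and there is no contact force beyond the weight. Lowering.

apply_moves:
  series:
    - [0,0,0,0,0,0.4,0]
    - [0,0,0,0,0,0.8,0]
    - [0,0,0,0,0,1.2,0]
    - [0,0,0,0,0,1.6,0]
    - [0,0,0,0,0,2.0,0]
    - [0,0,0,0,0,2.3,0]
    - [0,0,0,0,0,2.5,0]
    - [0,0,0,0,0,2.6,0]
    - [0,0,0,0,0,2.6,0]

```text
t: 6.48
ee_pos: [0.5747, 0.0223, 0.188]
tcp_rot: [-1.457, -2.783, 0.0]
wrist_force: [0.4, -0.1, -5.9]
width: 0.106
```

apply_moves:
  series:
    - [0,0,0,0,0,0.1,0]
    - [0,0,0,0,0,0.2,0]
    - [0,0,0,0,0,0.2,0]
    - [0,0,0,0,0,0.2,0]

```text
t: 6.82
ee_pos: [0.5752, 0.0223, 0.1871]
tcp_rot: [1.457, 2.782, 0.001]
wrist_force: [-0.7, -0.9, -2.3]
width: 0.103
```

The weight comes off at the height expected for the running floor, so the toe is seated rather than resting on the lip. Releasing and going up.

apply_moves:
  series:
    - [0,0,0,0,0,0.1,0]
    - [0,0,0,0,0,0.1,0.5]
    - [0,0,0,0,0,0.1,0.5]
    - [0,0,0,0,0,0.1,0.5]
    - [0,0,0,0,0,0.1,0.5]
    - [0,0,0,0,0,0.1,0.5]
    - [0,0,0,0,0,-2,0.5]
    - [0,0,0,0,0,-5,0.5]
    - [0,0,0,0,0,-9,0.5]
    - [0,0,0,0,0,-13,0.5]

```text
t: 7.65
ee_pos: [0.574, 0.0223, 0.3165]
tcp_rot: [-1.456, -2.781, 0.002]
wrist_force: [1.3, -0.4, 0.4]
width: 0.496
```

```bash
python3 -c "
from plan import *
y=S[2]+np.pi/2
L=lambda th,dz=0:st(-.1,-.070+.22*np.sin(th-.412),.030+.22*np.cos(th-.412)-.0187+dz)
im=manip.read_camera('side')[:,:,::-1];cv2.imwrite('pics/sA.png',cv2.resize(im[90:230,180:340],None,fx=4,fy=4))
plan([('overgrip',L(0,.10),y),('grip',L(0),None)])
print(S)"
```

```text
t 7.7 p [0.5769 0.022  0.3273] yaw_y 0.606 zdev [ 0.0146 -0.0012] q [-0.08  0.23  0.49  1.82 -0.    0.89] F [ 2.4 -0.9  5.8] w 0.5
overgrip to [ 0.581 -0.164  0.313] az 90.0 d [-15.51 -10.25   1.47] rows>=13
grip to [ 0.581 -0.164  0.213] az 0.0 d [ 0.09 -0.11 10.  ] rows>=3
[0.5732 0.023  0.6064]
```

View pics/sA.png

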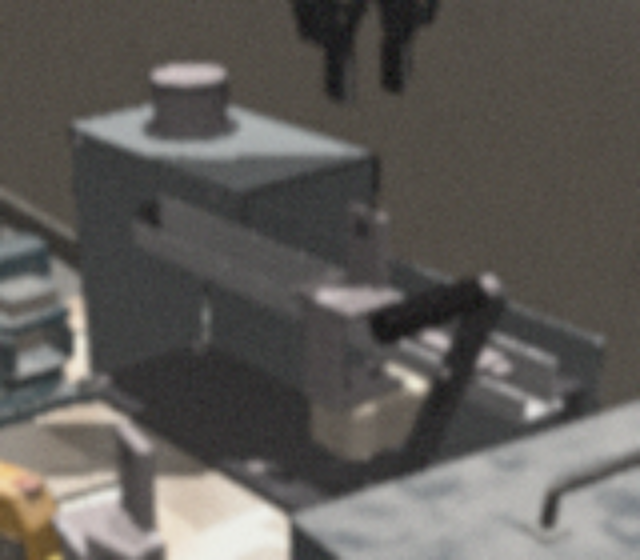

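Hanger A hangs on the rail in the window, upright. Next is the lever grip: a turn of −90° and the move over.

apply_moves:
  series:
    - [0,0,-7,-1.5,-1,1.4,0.7]
    - [0,0,-14,-3,-2,1.4,0.7]
    - [0,0,-21,-4.5,-3,1.4,0.7]
    - [0,0,-28,-6,-4,1.4,0.7]
    - [0,0,-35,-7.5,-5,1.4,0.7]
    - [0,0,-42,-9,-6,1.4,0.7]
    - [0,0,-49,-10.5,-7,1.4,0.7]
    - [0,0,-56,-12,-8,1.4,0.7]
    - [0,0,-63,-13.5,-9,1.4,0.7]
    - [0,0,-70,-15.5,-10.2,1.4,0.7]

```text
t: 8.53
ee_pos: [0.5794, -0.1635, 0.3025]
tcp_rot: [-0.413, 3.114, 0.0]
wrist_force: [1.4, 0.9, 0.0]
width: 0.698
```

apply_moves:
  series:
    - [0,0,-7,0,0,0,0.7]
    - [0,0,-14,0,0,0,0.7]
    - [0,0,-20,0,0,0,0.7]
    - [0,0,-20,0,0,0,0.7]
    - [0,0,-20,0,0,0,0.7]
    - [0,0,-20,0,0,0,0.7]

```text
t: 9.03
ee_pos: [0.5794, -0.1632, 0.3022]
tcp_rot: [-0.934, 2.999, -0.0]
wrist_force: [-0.6, -0.7, 0.6]
width: 0.699
```

```bash
cat >> plan.py <<'E'
def L(th,dz=0): return st(-.1,-.070+.22*np.sin(th-.412),.030+.22*np.cos(th-.412)-.0187+dz)
YL=S[2]+np.pi/2
E
python3 -c "
from plan import *
plan([('overgrip',L(0,.10),YL),('grip',L(0),None)]+[('th%.3f'%a,L(a),None) for a in np.linspace(0,.824,11)[1:]])"
```

```text
t 9.03 p [ 0.5794 -0.1632  0.3022] yaw_y 2.175 zdev [ 0.0001 -0.0001] q [-0.39  0.29  0.52  1.8  -0.   -0.99] F [-0.6 -0.7  0.6] w 0.699
overgrip to [ 0.581 -0.164  0.313] az -0.1 d [-0.1  -0.16 -1.07] rows>=1
grip to [ 0.581 -0.164  0.213] az 0.0 d [ 0.  0. 10.] rows>=3
th0.082 to [ 0.572 -0.15   0.219] az 0.0 d [-0.    1.69 -0.66] rows>=1
th0.165 to [ 0.562 -0.136  0.225] az 0.0 d [-0.    1.74 -0.52] rows>=1
th0.247 to [ 0.551 -0.121  0.228] az 0.0 d [-0.    1.77 -0.37] rows>=1
th0.330 to [ 0.541 -0.106  0.231] az 0.0 d [-0.    1.8  -0.22] rows>=1
th0.412 to [ 0.531 -0.092  0.231] az 0.0 d [-0.    1.81 -0.07] rows>=1
th0.494 to [ 0.521 -0.077  0.231] az 0.0 d [0.   1.81 0.07] rows>=1
th0.577 to [ 0.51  -0.062  0.228] az 0.0 d [0.   1.8  0.22] rows>=1
th0.659 to [ 0.5   -0.047  0.225] az 0.0 d [0.   1.77 0.37] rows>=1
th0.742 to [ 0.49  -0.033  0.219] az 0.0 d [0.   1.74 0.52] rows>=1
th0.824 to [ 0.481 -0.019  0.213] az 0.0 d [0.   1.69 0.66] rows>=1
```

apply_moves:
  series:
    - [0,0,0,-0.1,-0.2,2,0.7]
    - [0,0,0,-0.1,-0.2,4,0.7]
    - [0,0,0,-0.1,-0.2,6,0.7]
    - [0,0,0,-0.1,-0.2,7.5,0.7]
    - [0,0,0,-0.1,-0.2,8.9,0.7]
    - [0,0,0,-0.1,-0.2,8.9,0.7]
    - [0,0,0,-0.1,-0.2,8.9,0.1]
    - [0,0,0,-0.1,-0.2,8.9,0.1]
    - [0,0,0,-0.1,-0.2,8.9,0.1]
    - [0,0,0,-0.1,-0.2,8.9,0.1]
  newtons: 60

```text
t: 9.87
ee_pos: [0.5817, -0.164, 0.2153]
tcp_rot: [-0.937, 2.997, -0.001]
wrist_force: [-0.6, 1.4, 2.3]
width: 0.258
```

apply_moves:
  series:
    - [0,0,0,0,0,0,0.1]
    - [0,0,0,0,0,0,0.1]
    - [0,0,0,0,0,0,0.1]
    - [0,0,0,0,0,0,0.1]

```text
t: 10.2
ee_pos: [0.5817, -0.1641, 0.2152]
tcp_rot: [-0.937, 2.996, -0.001]
wrist_force: [-2.4, 2.7, 5.6]
width: 0.263
```

The opening of about 22 mm matches the bar. Pulling along the arc, first half.

apply_moves:
  series:
    - [0,0,0,0,0.84,-0.36,0.1]
    - [0,0,0,0,1.69,-0.66,0.1]
    - [0,0,0,0,2.55,-0.94,0.1]
    - [0,0,0,0,3.43,-1.18,0.1]
    - [0,0,0,0,4.3,-1.38,0.1]
    - [0,0,0,0,5.2,-1.55,0.1]
    - [0,0,0,0,6.1,-1.68,0.1]
    - [0,0,0,0,7,-1.77,0.1]
    - [0,0,0,0,7.9,-1.82,0.1]
    - [0,0,0,0,8.8,-1.84,0.1]

```text
t: 11.03
ee_pos: [0.5363, -0.0991, 0.2374]
tcp_rot: [-0.93, 2.991, -0.034]
wrist_force: [5.4, -13.2, 15.4]
width: 0.256
```

apply_moves:
  series:
    - [0,0,0,0,0.9,0.02,0.1]
    - [0,0,0,0,1.8,0.07,0.1]
    - [0,0,0,0,2.7,0.16,0.1]
    - [0,0,0,0,3.6,0.29,0.1]
    - [0,0,0,0,4.5,0.46,0.1]
    - [0,0,0,0,5.4,0.66,0.1]
    - [0,0,0,0,6.3,0.9,0.1]
    - [0,0,0,0,7.1,1.18,0.1]
    - [0,0,0,0,7.9,1.44,0.1]
    - [0,0,0,0,8.8,1.84,0.1]

```text
t: 11.87
ee_pos: [0.4853, -0.0262, 0.2198]
tcp_rot: [-0.93, 2.991, -0.032]
wrist_force: [-2.4, -9.4, 17.2]
width: 0.257
```

```bash
python3 -c "
from plan import *
plan([('end',L(.824),YL)])"
```

```text
t 11.87 p [ 0.4853 -0.0262  0.2198] yaw_y 2.174 zdev [ 0.0145 -0.0169] q [-0.18 -0.07 -0.04  1.58 -0.01 -0.79] F [-2.4 -9.4 17.2] w 0.257
end to [ 0.481 -0.019  0.213] az -0.2 d [-0.02  0.86  0.67] rows>=1
```

apply_moves:
  series:
    - [0,0,0,0,0.5,0.15,0.1]
    - [0,0,0,0,0.9,0.3,0.1]
    - [0,0,0,0,1.2,0.4,0.1]
    - [0,0,0,0,1.2,0.4,0.1]
    - [0,0,0,0,1.2,0.4,0.1]

```text
t: 12.28
ee_pos: [0.4804, -0.019, 0.2165]
tcp_rot: [-0.927, 2.99, -0.042]
wrist_force: [3.0, -18.4, 14.2]
width: 0.253
```

```bash
python3 -c "
from plan import *
plan([('end',L(.824),YL)])"
```

```text
t 12.28 p [ 0.4804 -0.019   0.2165] yaw_y 2.172 zdev [ 0.0184 -0.0226] q [-0.17 -0.09 -0.07  1.57 -0.02 -0.77] F [  3.  -18.4  14.2] w 0.253
end to [ 0.481 -0.019  0.213] az -0.3 d [-0.02 -0.02  0.36] rows>=1
```

apply_moves:
  series:
    - [0,0,0,0,0.3,0.1,0.1]
    - [0,0,0,0,0.6,0.2,0.1]
    - [0,0,0,0,0.6,0.2,0.1]
    - [0,0,0,0,0.6,0.2,0.1]

```text
t: 12.62
ee_pos: [0.4801, -0.0185, 0.2162]
tcp_rot: [-0.922, 2.987, -0.06]
wrist_force: [8.9, -28.1, 15.7]
width: 0.256
```

```bash
python3 -c "
from plan import *
plan([('end',L(.824),YL)]+[('th%.3f'%a,L(a),None) for a in np.linspace(.824,0,11)[1:]])
print(T(S,[[0,.093,.235]]))"
```

```text
t 12.62 p [ 0.4801 -0.0185  0.2162] yaw_y 2.17 zdev [ 0.0255 -0.0326] q [-0.16 -0.1  -0.08  1.56 -0.03 -0.76] F [  8.9 -28.1  15.7] w 0.256
end to [ 0.481 -0.019  0.213] az -0.4 d [-0.02 -0.07  0.34] rows>=1
th0.742 to [ 0.49  -0.033  0.219] az 0.0 d [-0.   -1.71 -0.59] rows>=1
th0.659 to [ 0.5   -0.047  0.225] az 0.0 d [-0.   -1.76 -0.44] rows>=1
th0.577 to [ 0.51  -0.062  0.228] az 0.0 d [-0.   -1.79 -0.3 ] rows>=1
th0.494 to [ 0.521 -0.077  0.231] az 0.0 d [-0.   -1.81 -0.15] rows>=1
th0.412 to [ 0.531 -0.092  0.231] az 0.0 d [ 0.   -1.81  0.  ] rows>=1
th0.330 to [ 0.541 -0.106  0.231] az 0.0 d [ 0.   -1.81  0.15] rows>=1
th0.247 to [ 0.551 -0.121  0.228] az 0.0 d [ 0.   -1.79  0.3 ] rows>=1
th0.165 to [ 0.562 -0.136  0.225] az 0.0 d [ 0.   -1.76  0.44] rows>=1
th0.082 to [ 0.572 -0.15   0.219] az 0.0 d [ 0.   -1.71  0.59] rows>=1
th0.000 to [ 0.581 -0.164  0.213] az 0.0 d [ 0.   -1.66  0.73] rows>=1
[[0.52019809 0.09941857 0.235     ]]
```

The force rises with no travel, so the end stop is reached. Easing back slowly.

apply_moves:
  series:
    - [0,0,0,0,-0.6,-0.2,0.1]
    - [0,0,0,0,-1.2,-0.4,0.1]
    - [0,0,0,0,-1.8,-0.6,0.1]
    - [0,0,0,0,-2.4,-0.86,0.1]
    - [0,0,0,0,-3,-1.09,0.1]
    - [0,0,0,0,-3.6,-1.31,0.1]
    - [0,0,0,0,-4.2,-1.5,0.1]
    - [0,0,0,0,-4.8,-1.68,0.1]
    - [0,0,0,0,-5.4,-1.82,0.1]
    - [0,0,0,0,-6,-1.95,0.1]

```text
t: 13.45
ee_pos: [0.5064, -0.0564, 0.2291]
tcp_rot: [-0.935, 2.996, -0.009]
wrist_force: [-0.1, -4.2, 6.9]
width: 0.258
```

apply_moves:
  series:
    - [0,0,0,0,-0.7,-0.14,0.1]
    - [0,0,0,0,-1.4,-0.25,0.1]
    - [0,0,0,0,-2.1,-0.35,0.1]
    - [0,0,0,0,-2.8,-0.42,0.1]
    - [0,0,0,0,-3.5,-0.46,0.1]
    - [0,0,0,0,-4.2,-0.49,0.1]
    - [0,0,0,0,-4.9,-0.49,0.1]
    - [0,0,0,0,-5.6,-0.47,0.1]
    - [0,0,0,0,-6.3,-0.42,0.1]
    - [0,0,0,0,-7,-0.36,0.1]

```text
t: 14.28
ee_pos: [0.5452, -0.112, 0.2294]
tcp_rot: [0.938, -2.998, -0.002]
wrist_force: [2.1, -2.6, -1.2]
width: 0.258
```

apply_moves:
  series:
    - [0,0,0,0,-0.7,0.09,0.1]
    - [0,0,0,0,-1.4,0.2,0.1]
    - [0,0,0,0,-2.1,0.34,0.1]
    - [0,0,0,0,-2.8,0.5,0.1]
    - [0,0,0,0,-3.5,0.67,0.1]
    - [0,0,0,0,-4.2,0.88,0.1]
    - [0,0,0,0,-4.8,1.08,0.1]
    - [0,0,0,0,-5.4,1.29,0.1]
    - [0,0,0,0,-5.9,1.5,0.1]
    - [0,0,0,0,-6.4,1.71,0.1]

```text
t: 15.12
ee_pos: [0.5818, -0.1643, 0.2136]
tcp_rot: [-0.937, 2.997, 0.001]
wrist_force: [-2.0, 6.7, 10.7]
width: 0.256
```

```bash
python3 -c "
from plan import *
plan([('home',L(0),YL)])"
```

```text
t 15.12 p [ 0.5818 -0.1643  0.2136] yaw_y 2.177 zdev [0.0007 0.0009] q [-0.39  0.26  0.3   1.61  0.   -0.99] F [-2.   6.7 10.7] w 0.256
home to [ 0.581 -0.164  0.213] az -0.0 d [0.03 0.07 0.07] rows>=1
```

The lever is home against its stop. Releasing, going up and moving away for a look at the remaining hangers.

apply_moves:
  series:
    - [0,0,0,0,0,0,0.6]
    - [0,0,0,0,0,0,0.6]
    - [0,0,0,0,0,0,0.6]
    - [0,0,0,0,0,0,0.6]
    - [0,0,0,0,0,-2,0.7]
    - [0,0,0,0,0,-5,0.7]
    - [0,0,0,0,0,-9,0.7]
    - [0,0,7,0,3,-11,0.7]
    - [0,0,14,-2,6,-12,0.7]
    - [0,0,21,-4,8,-12,0.7]

```text
t: 15.95
ee_pos: [0.5685, -0.0752, 0.3386]
tcp_rot: [-0.362, 3.114, -0.005]
wrist_force: [0.7, 0.4, -0.4]
width: 0.701
```

apply_moves:
  series:
    - [0,0,7,0,4,0,1]
    - [0,0,14,0,8,0,1]
    - [0,0,21,0,10,0,1]
    - [0,0,28,0,10,0,1]
    - [0,0,35,0,10,0,1]
    - [0,0,42,0,10,0,1]
    - [0,0,49,0,10,0,1]
    - [0,0,56,0,10,0,1]
    - [0,0,63,0,10,0,1]
    - [0,0,70,0,10,0,1]

```text
t: 16.78
ee_pos: [0.5447, 0.0212, 0.3336]
tcp_rot: [1.49, 2.765, -0.001]
wrist_force: [-0.6, 0.7, 0.2]
width: 0.997
```

```bash
python3 -c "
from plan import *
b=H['B']
t=manip.read_camera('top')[:,:,::-1];s=manip.read_camera('side')[:,:,::-1]
o=cv2.imread('pics/top_raw.png');g=lambda i:cv2.GaussianBlur(i,(5,5),0).astype(int)
d=np.abs(g(t)-g(o)).max(2)
for k in'BC':
  u,v=proj('top',T(H[k],[0,0,.08]))[0].astype(int);print(k,u,v,(d[v-25:v+25,u-25:u+25]>40).mean())
cv2.imwrite('pics/l1.png',np.hstack([cv2.resize(t[170:290,190:370],(450,300)),cv2.resize(s[90:240,140:340],(400,300))])[:, :800])
plan([('overB',[*b[:2],.34],b[2]),('preB',[*b[:2],.22],None),('B',[*b[:2],.138],None)])"
```

```text
B 285 225 0.0
C 336 228 0.0
t 16.88 p [0.5447 0.0212 0.3336] yaw_y 0.589 zdev [ 0.0003 -0.0008] q [-0.08  0.16  0.42  1.84 -0.    0.9 ] F [ 0.8  0.  -0.5] w 1.002
overB to [ 0.402 -0.22   0.34 ] az 10.6 d [-12.13 -25.31  -0.63] rows>=7
preB to [ 0.402 -0.22   0.22 ] az 0.0 d [1.0e-02 0.0e+00 1.2e+01] rows>=3
B to [ 0.402 -0.22   0.138] az 0.0 d [0.01 0.   8.2 ] rows>=2
```

View pics/l1.png

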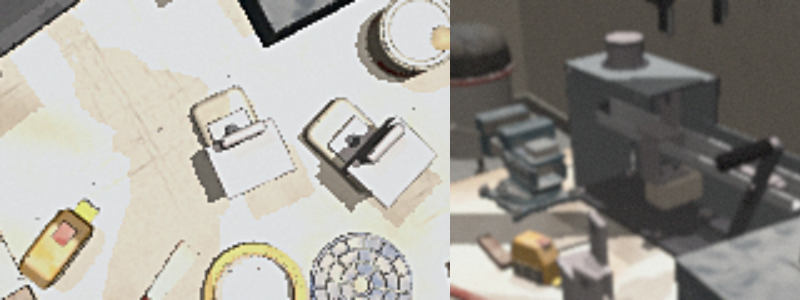

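B and C are unmoved (difference 0). A hangs inside the hood and the lever is home. Going to B.

apply_moves:
  series:
    - [0,0,3,-1.7,-3.6,0,1]
    - [0,0,6,-3.4,-7.2,0,1]
    - [0,0,10.6,-5.1,-10.8,0,1]
    - [0,0,10.6,-6.8,-14.4,0,1]
    - [0,0,10.6,-8.5,-18,-0.4,1]
    - [0,0,10.6,-10.2,-21.4,-0.4,1]
    - [0,0,10.6,-12.1,-25.3,-0.4,1]
    - [0,0,10.6,-12.1,-25.3,-0.4,1]
    - [0,0,10.6,-12.1,-25.3,-0.4,1]

```text
t: 17.63
ee_pos: [0.4003, -0.2216, 0.3374]
tcp_rot: [1.734, 2.619, -0.001]
wrist_force: [0.0, 0.9, -0.1]
width: 1.001
```

apply_moves:
  series:
    - [0,0,0,0,0,4,1]
    - [0,0,0,0,0,8,1]
    - [0,0,0,0,0,11,1]
    - [0,0,0,0,0,11.8,1]
    - [0,0,0,0,0,11.8,1]
    - [0,0,0,0,0,11.8,1]

```text
t: 18.13
ee_pos: [0.4023, -0.219, 0.2204]
tcp_rot: [1.727, 2.623, 0.0]
wrist_force: [0.2, -0.5, 0.8]
width: 0.998
```

```bash
python3 -c "
from plan import *
b=H['B'];a=T(b,[-.06,0,0])[0]
plan([('B',[*b[:2],.138],b[2])])"
```

```text
t 18.13 p [ 0.4023 -0.219   0.2204] yaw_y 0.406 zdev [ 0.0008 -0.0004] q [-0.65 -0.13 -0.09  1.61  0.    0.52] F [ 0.2 -0.5  0.8] w 0.998
B to [ 0.402 -0.22   0.138] az 0.1 d [-0.07 -0.12  8.24] rows>=2
```

apply_moves:
  series:
    - [0,0,0,-0.1,-0.1,2,1]
    - [0,0,0,-0.1,-0.1,4,1]
    - [0,0,0,-0.1,-0.1,6,1]
    - [0,0,0,-0.1,-0.1,7.3,1]
    - [0,0,0,-0.1,-0.1,8.2,1]
    - [0,0,0,-0.1,-0.1,8.2,0]
    - [0,0,0,-0.1,-0.1,8.2,0]
    - [0,0,0,-0.1,-0.1,8.2,0]
    - [0,0,0,-0.1,-0.1,8.2,0]
    - [0,0,0,-0.1,-0.1,8.2,0]
  newtons: 60

```text
t: 18.97
ee_pos: [0.4019, -0.2216, 0.1387]
tcp_rot: [1.73, 2.62, -0.0]
wrist_force: [0.5, 1.1, 0.3]
width: 0.3
```

apply_moves:
  series:
    - [0,0,0,0,0,0,0]
    - [0,0,0,0,0,0,0]
    - [0,0,0,0,0,0,0]
    - [0,0,0,0,0,0,0]
    - [0,0,0,0,0,0,0]
    - [0,0,0,0,0,-1,0]
    - [0,0,0,0,0,-3,0]
    - [0,0,0,0,0,-5,0]
    - [0,0,0,0,0,-7.5,0]
    - [0,0,0,0,0,-7.5,0]

```text
t: 19.8
ee_pos: [0.4021, -0.222, 0.2161]
tcp_rot: [1.729, 2.617, -0.001]
wrist_force: [0.4, -0.9, -3.6]
width: 0.108
```

```bash
python3 -c "
from plan import *
plan([('front',st(-.10,0,.212),S[2]),('in',st(0,0,.212),None)])"
```

```text
t 19.8 p [ 0.4021 -0.222   0.2161] yaw_y 0.403 zdev [ 0.0038 -0.0033] q [-0.65 -0.13 -0.1   1.59 -0.    0.52] F [ 0.4 -0.9 -3.6] w 0.108
front to [ 0.491 -0.034  0.212] az -11.6 d [13.8  15.56  0.38] rows>=5
in to [0.573 0.023 0.212] az 0.0 d [ 0.   10.    0.02] rows>=3
```

apply_moves:
  series:
    - [0,0,-2,2,2.2,0,0]
    - [0,0,-4,4,4.5,0,0]
    - [0,0,-6,6,6.8,0,0]
    - [0,0,-8,8,9,0,0]
    - [0,0,-10,10,11.3,0,0]
    - [0,0,-11.6,12,13.5,0,0]
    - [0,0,-11.6,13.2,14.9,0,0]
    - [0,0,-11.6,13.8,15.6,0,0]
    - [0,0,-11.6,13.8,15.6,0,0]
    - [0,0,-11.6,13.8,15.6,0,0]

```text
t: 20.63
ee_pos: [0.4893, -0.0333, 0.2108]
tcp_rot: [-1.456, -2.781, 0.004]
wrist_force: [0.5, -0.6, -5.0]
width: 0.105
```

apply_moves:
  series:
    - [0,0,0,0,0,0,0]
    - [0,0,0,0,0,0,0]
    - [0,0,0,0,0,0,0]

```text
t: 20.88
ee_pos: [0.49, -0.034, 0.2123]
tcp_rot: [1.46, 2.782, -0.001]
wrist_force: [-0.2, 0.2, -4.9]
width: 0.108
```

```bash
python3 -c "
from plan import *
plan([('in',st(0,0,.212),S[2])])"
```

```text
t 20.88 p [ 0.49   -0.034   0.2123] yaw_y 0.604 zdev [-0.0002 -0.0004] q [-0.21 -0.04 -0.03  1.58 -0.    0.76] F [-0.2  0.2 -4.9] w 0.108
in to [0.573 0.023 0.212] az -0.1 d [-0.03 10.08  0.03] rows>=3
```

apply_moves:
  series:
    - [0,0,0,0,1,0,0]
    - [0,0,0,0,2.3,0,0]
    - [0,0,0,0,3.6,0,0]
    - [0,0,0,0,4.9,0,0]
    - [0,0,0,0,6.2,0,0]
    - [0,0,0,0,7.5,0,0]
    - [0,0,0,0,8.8,0,0]
    - [0,0,0,0,10,0,0]
    - [0,0,0,0,10,0,0]
    - [0,0,0,0,10,0,0]

```text
t: 21.72
ee_pos: [0.573, 0.0242, 0.2119]
tcp_rot: [-1.457, -2.783, 0.001]
wrist_force: [-0.3, 0.3, -5.5]
width: 0.106
```

```bash
python3 -c "
from plan import *
plan([('in',st(0,0,.212),S[2]),('down',st(0,0,.187),None)])"
```

```text
t 21.72 p [0.573  0.0242 0.2119] yaw_y 0.606 zdev [-0.0007 -0.0002] q [-0.07  0.17  0.2   1.59 -0.    0.89] F [-0.3  0.3 -5.5] w 0.106
in to [0.573 0.023 0.212] az -0.0 d [-0.11 -0.05 -0.01] rows>=1
down to [0.573 0.023 0.187] az 0.0 d [-0.   0.   2.5] rows>=1
```

apply_moves:
  series:
    - [0,0,0,0,0,0.4,0]
    - [0,0,0,0,0,0.8,0]
    - [0,0,0,0,0,1.2,0]
    - [0,0,0,0,0,1.6,0]
    - [0,0,0,0,0,2.0,0]
    - [0,0,0,0,0,2.3,0]
    - [0,0,0,0,0,2.5,0]
    - [0,0,0,0,0,2.6,0]
    - [0,0,0,0,0,2.7,0]
    - [0,0,0,0,0,2.7,0]

```text
t: 22.55
ee_pos: [0.5724, 0.0239, 0.187]
tcp_rot: [1.457, 2.782, 0.0]
wrist_force: [-3.6, -0.6, 3.7]
width: 0.113
```

Seated at the same height. Releasing, then to the lever.

apply_moves:
  series:
    - [0,0,0,0,0,0,0.5]
    - [0,0,0,0,0,0,0.5]
    - [0,0,0,0,0,0,0.5]
    - [0,0,0,0,0,0,0.5]
    - [0,0,0,0,0,0,0.5]
    - [0,0,0,0,0,-2,0.5]
    - [0,0,0,0,0,-5,0.5]
    - [0,0,0,0,0,-9,0.5]
    - [0,0,0,0,0,-12,0.5]
    - [0,0,0,0,0,-12,0.5]

```text
t: 23.38
ee_pos: [0.575, 0.0239, 0.3136]
tcp_rot: [1.452, 2.772, 0.008]
wrist_force: [-0.0, 0.4, 0.8]
width: 0.502
```

apply_moves:
  series:
    - [0,0,-7,-1.5,-1,0,0.7]
    - [0,0,-14,-3,-2,0,0.7]
    - [0,0,-21,-4.5,-3,0,0.7]
    - [0,0,-28,-6,-4,0,0.7]
    - [0,0,-35,-7.5,-5,0,0.7]
    - [0,0,-42,-9,-6,0,0.7]
    - [0,0,-49,-10.5,-7,0,0.7]
    - [0,0,-56,-12,-8,0,0.7]
    - [0,0,-63,-13.5,-9,0,0.7]
    - [0,0,-70,-15.7,-10,0,0.7]

```text
t: 24.22
ee_pos: [0.5797, -0.162, 0.3057]
tcp_rot: [-0.413, 3.114, 0.001]
wrist_force: [0.8, -0.2, -0.7]
width: 0.7
```

apply_moves:
  series:
    - [0,0,-7,0,0,0,0.7]
    - [0,0,-14,0,0,0,0.7]
    - [0,0,-20,0,0,0,0.7]
    - [0,0,-20,0,0,0,0.7]
    - [0,0,-20,0,0,0,0.7]
    - [0,0,-20,0,0,0,0.7]

```text
t: 24.72
ee_pos: [0.5799, -0.1618, 0.3052]
tcp_rot: [-0.934, 2.999, -0.0]
wrist_force: [-0.3, 0.2, -0.8]
width: 0.699
```

```bash
python3 -c "
from plan import *
plan([('grip',L(0,.002),YL)])"
```

```text
t 24.72 p [ 0.5799 -0.1618  0.3052] yaw_y 2.175 zdev [ 0.0001 -0.    ] q [-0.38  0.3   0.53  1.8  -0.   -0.99] F [-0.3  0.2 -0.8] w 0.699
grip to [ 0.581 -0.164  0.215] az -0.1 d [ 0.02 -0.24  9.04] rows>=3
```

apply_moves:
  series:
    - [0,0,0,0,-0.2,2,0.7]
    - [0,0,0,0,-0.2,4,0.7]
    - [0,0,0,0,-0.2,6,0.7]
    - [0,0,0,0,-0.2,7.5,0.7]
    - [0,0,0,0,-0.2,9,0.7]
    - [0,0,0,0,-0.2,9,0.7]
    - [0,0,0,0,-0.2,9,0.1]
    - [0,0,0,0,-0.2,9,0.1]
    - [0,0,0,0,-0.2,9,0.1]
    - [0,0,0,0,-0.2,9,0.1]
  newtons: 60

```text
t: 25.55
ee_pos: [0.5817, -0.1638, 0.2173]
tcp_rot: [-0.937, 2.996, -0.003]
wrist_force: [-0.8, 0.1, 1.9]
width: 0.263
```

apply_moves:
  series:
    - [0,0,0,0,0,0,0.1]
    - [0,0,0,0,0,0,0.1]
    - [0,0,0,0,0,0,0.1]
    - [0,0,0,0,0,0,0.1]

```text
t: 25.88
ee_pos: [0.5817, -0.1639, 0.2173]
tcp_rot: [-0.937, 2.996, -0.003]
wrist_force: [-0.4, -0.1, 6.0]
width: 0.256
```

apply_moves:
  series:
    - [0,0,0,0,0.84,-0.36,0.1]
    - [0,0,0,0,1.69,-0.66,0.1]
    - [0,0,0,0,2.55,-0.94,0.1]
    - [0,0,0,0,3.43,-1.18,0.1]
    - [0,0,0,0,4.3,-1.38,0.1]
    - [0,0,0,0,5.2,-1.55,0.1]
    - [0,0,0,0,6.1,-1.68,0.1]
    - [0,0,0,0,7,-1.77,0.1]
    - [0,0,0,0,7.9,-1.82,0.1]
    - [0,0,0,0,8.8,-1.84,0.1]

```text
t: 26.72
ee_pos: [0.5362, -0.0987, 0.2394]
tcp_rot: [-0.929, 2.99, -0.035]
wrist_force: [3.6, -13.3, 20.0]
width: 0.257
```

apply_moves:
  series:
    - [0,0,0,0,0.9,0.02,0.1]
    - [0,0,0,0,1.8,0.07,0.1]
    - [0,0,0,0,2.7,0.16,0.1]
    - [0,0,0,0,3.6,0.29,0.1]
    - [0,0,0,0,4.5,0.46,0.1]
    - [0,0,0,0,5.4,0.66,0.1]
    - [0,0,0,0,6.3,0.9,0.1]
    - [0,0,0,0,7.1,1.18,0.1]
    - [0,0,0,0,7.9,1.44,0.1]
    - [0,0,0,0,8.8,1.84,0.1]

```text
t: 27.55
ee_pos: [0.4852, -0.0257, 0.2222]
tcp_rot: [-0.93, 2.991, -0.033]
wrist_force: [0.1, -12.3, 19.3]
width: 0.256
```

apply_moves:
  series:
    - [0,0,0,0,0.5,0.15,0.1]
    - [0,0,0,0,0.9,0.3,0.1]
    - [0,0,0,0,1.2,0.4,0.1]
    - [0,0,0,0,1.5,0.5,0.1]
    - [0,0,0,0,1.8,0.6,0.1]
    - [0,0,0,0,1.8,0.6,0.1]
    - [0,0,0,0,1.8,0.6,0.1]

```text
t: 28.13
ee_pos: [0.4804, -0.0184, 0.219]
tcp_rot: [-0.922, 2.986, -0.064]
wrist_force: [8.9, -29.2, 17.3]
width: 0.256
```

Same end-stop position (0.4804, −0.0184) with the force rising, so this was a full stroke. Easing back.

apply_moves:
  series:
    - [0,0,0,0,-0.6,-0.2,0.1]
    - [0,0,0,0,-1.2,-0.4,0.1]
    - [0,0,0,0,-1.8,-0.6,0.1]
    - [0,0,0,0,-2.4,-0.86,0.1]
    - [0,0,0,0,-3,-1.09,0.1]
    - [0,0,0,0,-3.6,-1.31,0.1]
    - [0,0,0,0,-4.2,-1.5,0.1]
    - [0,0,0,0,-4.8,-1.68,0.1]
    - [0,0,0,0,-5.4,-1.82,0.1]
    - [0,0,0,0,-6,-1.95,0.1]

```text
t: 28.97
ee_pos: [0.5058, -0.055, 0.2319]
tcp_rot: [-0.935, 2.995, -0.007]
wrist_force: [4.2, -4.0, -7.9]
width: 0.258
```

apply_moves:
  series:
    - [0,0,0,0,-0.7,-0.14,0.1]
    - [0,0,0,0,-1.4,-0.25,0.1]
    - [0,0,0,0,-2.1,-0.35,0.1]
    - [0,0,0,0,-2.8,-0.42,0.1]
    - [0,0,0,0,-3.5,-0.46,0.1]
    - [0,0,0,0,-4.2,-0.49,0.1]
    - [0,0,0,0,-4.9,-0.49,0.1]
    - [0,0,0,0,-5.6,-0.47,0.1]
    - [0,0,0,0,-6.3,-0.42,0.1]
    - [0,0,0,0,-7,-0.36,0.1]

```text
t: 29.8
ee_pos: [0.5446, -0.1106, 0.2316]
tcp_rot: [0.938, -2.998, -0.004]
wrist_force: [4.5, -1.5, -13.8]
width: 0.258
```

apply_moves:
  series:
    - [0,0,0,0,-0.7,0.09,0.1]
    - [0,0,0,0,-1.4,0.2,0.1]
    - [0,0,0,0,-2.1,0.34,0.1]
    - [0,0,0,0,-2.8,0.5,0.1]
    - [0,0,0,0,-3.5,0.67,0.1]
    - [0,0,0,0,-4.2,0.88,0.1]
    - [0,0,0,0,-4.8,1.08,0.1]
    - [0,0,0,0,-5.4,1.29,0.1]
    - [0,0,0,0,-5.9,1.5,0.1]
    - [0,0,0,0,-6.4,1.71,0.1]

```text
t: 30.63
ee_pos: [0.5814, -0.1637, 0.2151]
tcp_rot: [-0.938, 2.998, 0.001]
wrist_force: [3.0, 1.4, 4.8]
width: 0.258
```

apply_moves:
  series:
    - [0,0,0,0,0,0,0.1]
    - [0,0,0,0,0,0,0.1]

```text
t: 30.8
ee_pos: [0.5812, -0.1633, 0.2153]
tcp_rot: [-0.938, 2.998, 0.001]
wrist_force: [4.2, 2.1, 1.0]
width: 0.256
```

apply_moves:
  series:
    - [0,0,0,0,-0.2,0,0.1]
    - [0,0,0,0,-0.2,0,0.6]
    - [0,0,0,0,-0.2,0,0.6]
    - [0,0,0,0,-0.2,0,0.6]
    - [0,0,0,0,0,-2,0.7]
    - [0,0,0,0,0,-5,0.7]
    - [0,0,0,0,0,-9,0.7]
    - [0,0,7,0,3,-11,0.7]
    - [0,0,14,-2,6,-12,0.7]
    - [0,0,21,-4,8,-12,0.7]

```text
t: 31.63
ee_pos: [0.568, -0.0752, 0.3405]
tcp_rot: [-0.361, 3.114, -0.006]
wrist_force: [1.2, 0.4, -0.8]
width: 0.7
```

apply_moves:
  series:
    - [0,0,7,0,4,0,1]
    - [0,0,14,0,8,0,1]
    - [0,0,21,0,10,0,1]
    - [0,0,28,0,10,0,1]
    - [0,0,35,0,10,0,1]
    - [0,0,42,0,10,0,1]
    - [0,0,49,0,10,0,1]
    - [0,0,56,0,10,0,1]
    - [0,0,63,0,10,0,1]
    - [0,0,70,0,10,0,1]

```text
t: 32.47
ee_pos: [0.5443, 0.0212, 0.3355]
tcp_rot: [1.49, 2.764, -0.003]
wrist_force: [0.7, -1.1, 0.5]
width: 0.999
```

```bash
python3 -c "
from plan import *
b=H['C']
t=manip.read_camera('top')[:,:,::-1];s=manip.read_camera('side')[:,:,::-1]
o=cv2.imread('pics/top_raw.png');g=lambda i:cv2.GaussianBlur(i,(5,5),0).astype(int)
d=np.abs(g(t)-g(o)).max(2)
for k in'C':
  u,v=proj('top',T(H[k],[0,0,.08]))[0].astype(int);print(k,u,v,(d[v-25:v+25,u-25:u+25]>40).mean())
cv2.imwrite('pics/l2.png',np.hstack([cv2.resize(t[165:285,220:400],(450,300)),cv2.resize(s[90:240,140:340],(400,300))])[:, :800])
plan([('overC',[*b[:2],.34],b[2]),('preC',[*b[:2],.22],None),('C',[*b[:2],.138],None)])"
```

```text
C 336 228 0.016
t 32.57 p [0.5443 0.0214 0.3355] yaw_y 0.588 zdev [-0.     -0.0017] q [-0.08  0.16  0.43  1.84 -0.    0.9 ] F [-0.   0.5  0.8] w 1.002
overC to [ 0.393 -0.337  0.34 ] az -11.1 d [-21.4  -32.45  -0.39] rows>=10
preC to [ 0.393 -0.337  0.22 ] az 0.0 d [2.0e-02 1.0e-02 1.2e+01] rows>=3
C to [ 0.393 -0.337  0.138] az 0.0 d [0.01 0.01 8.2 ] rows>=2
```

View pics/l2.png

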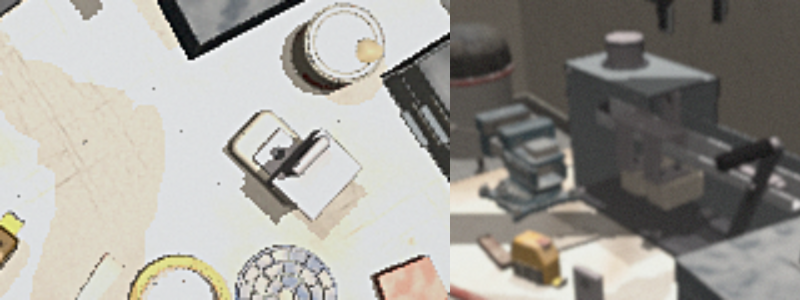

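Two hangers hang in the tunnel, the lever is home, and C and the tin are unmoved. Going to C.

apply_moves:
  series:
    - [0,0,-3,-2.4,-3.6,0,1]
    - [0,0,-6,-4.8,-7.2,0,1]
    - [0,0,-11.1,-7.2,-10.8,0,1]
    - [0,0,-11.1,-9.6,-14.4,0,1]
    - [0,0,-11.1,-12,-18,-0.4,1]
    - [0,0,-11.1,-14.2,-21.6,-0.4,1]
    - [0,0,-11.1,-16.5,-25,-0.4,1]
    - [0,0,-11.1,-18.8,-28.5,-0.4,1]
    - [0,0,-11.1,-21.4,-32.4,-0.4,1]
    - [0,0,-11.1,-21.4,-32.4,-0.4,1]

```text
t: 33.4
ee_pos: [0.3908, -0.3407, 0.3386]
tcp_rot: [-1.21, -2.898, 0.006]
wrist_force: [0.0, 0.6, -0.2]
width: 1.002
```

apply_moves:
  series:
    - [0,0,0,0,0,0,1]
    - [0,0,0,0,0,4,1]
    - [0,0,0,0,0,8,1]
    - [0,0,0,0,0,11,1]
    - [0,0,0,0,0,11.8,1]
    - [0,0,0,0,0,11.8,1]
    - [0,0,0,0,0,11.8,1]

```text
t: 33.98
ee_pos: [0.3943, -0.3353, 0.2226]
tcp_rot: [1.204, 2.901, -0.001]
wrist_force: [0.2, -0.0, 0.2]
width: 0.999
```

```bash
python3 -c "
from plan import *
b=H['C']
plan([('C',[*b[:2],.138],b[2])])"
```

```text
t 33.98 p [ 0.3943 -0.3353  0.2226] yaw_y 0.784 zdev [ 0.0006 -0.0008] q [-0.83  0.03  0.06  1.6  -0.   -0.05] F [ 0.2 -0.   0.2] w 0.999
C to [ 0.393 -0.337  0.138] az 0.1 d [-0.01 -0.19  8.46] rows>=3
```

apply_moves:
  series:
    - [0,0,0,0,-0.2,2,1]
    - [0,0,0,0,-0.2,4,1]
    - [0,0,0,0,-0.2,6,1]
    - [0,0,0,0,-0.2,7.5,1]
    - [0,0,0,0,-0.2,8.4,1]
    - [0,0,0,0,-0.2,8.4,0]
    - [0,0,0,0,-0.2,8.4,0]
    - [0,0,0,0,-0.2,8.4,0]
    - [0,0,0,0,-0.2,8.4,0]
    - [0,0,0,0,-0.2,8.4,0]
  newtons: 60

```text
t: 34.82
ee_pos: [0.3931, -0.3379, 0.1389]
tcp_rot: [1.206, 2.898, -0.002]
wrist_force: [0.7, 0.3, -0.1]
width: 0.296
```

apply_moves:
  series:
    - [0,0,0,0,0,0,0]
    - [0,0,0,0,0,0,0]
    - [0,0,0,0,0,0,0]
    - [0,0,0,0,0,0,0]
    - [0,0,0,0,0,0,0]
    - [0,0,0,0,0,-1,0]
    - [0,0,0,0,0,-3,0]
    - [0,0,0,0,0,-5,0]
    - [0,0,0,0,0,-7.5,0]
    - [0,0,0,0,0,-7.5,0]

```text
t: 35.65
ee_pos: [0.3931, -0.3385, 0.216]
tcp_rot: [1.206, 2.897, -0.005]
wrist_force: [1.4, -0.1, -3.6]
width: 0.111
```

```bash
python3 -c "
from plan import *
plan([('front',st(-.10,0,.212),S[2]),('in',st(0,0,.212),None)])"
```

```text
t 35.65 p [ 0.3931 -0.3385  0.216 ] yaw_y 0.782 zdev [ 0.0027 -0.0044] q [-0.84  0.02  0.04  1.59 -0.   -0.05] F [ 1.4 -0.1 -3.6] w 0.111
front to [ 0.491 -0.034  0.212] az 10.1 d [14.71 28.41  0.3 ] rows>=8
in to [0.573 0.023 0.212] az 0.0 d [-0.   10.   -0.01] rows>=3
```

apply_moves:
  series:
    - [0,0,0,2,1.2,0,0]
    - [0,0,0,4.5,2.8,0,0]
    - [0,0,0,7,4.3,0,0]
    - [0,0,0,9.6,5.9,0,0]
    - [0,0,0,12.1,7.4,0,0]
    - [0,0,3,13,10,0,0]
    - [0,0,6,14,13,0,0]
    - [0,0,10.1,15,15.9,0,0]
    - [0,0,10.1,15,17,0,0]
    - [0,0,10.1,15,17,0,0]

```text
t: 36.48
ee_pos: [0.4074, -0.1086, 0.21]
tcp_rot: [-1.449, -2.783, -0.001]
wrist_force: [-0.5, -0.5, -6.3]
width: 0.11
```

```bash
python3 -c "
from plan import *
plan([('front',st(-.10,0,.212),S[2])])"
```

```text
t 36.48 p [ 0.4074 -0.1086  0.21  ] yaw_y 0.611 zdev [-0.0028  0.002 ] q [-0.42 -0.22 -0.2   1.6   0.    0.54] F [-0.5 -0.5 -6.3] w 0.11
front to [ 0.491 -0.034  0.212] az 0.2 d [ 1.32 11.14 -0.21] rows>=3
```

apply_moves:
  series:
    - [0,0,0.2,0.3,2,0,0]
    - [0,0,0.2,0.6,4.4,0,0]
    - [0,0,0.2,0.9,6.8,0,0]
    - [0,0,0.2,1.2,9,0,0]
    - [0,0,0.2,1.3,10.4,0,0]
    - [0,0,0.2,1.3,11.1,0,0]
    - [0,0,0.2,1.3,11.1,0,0]
    - [0,0,0.2,1.3,11.1,0,0]
    - [0,0,0.2,1.3,11.1,0,0]

```text
t: 37.23
ee_pos: [0.4901, -0.038, 0.2117]
tcp_rot: [-1.463, -2.778, 0.002]
wrist_force: [0.7, -0.6, -4.4]
width: 0.11
```

```bash
python3 -c "
from plan import *
plan([('in',st(0,0,.212),S[2])])"
```

```text
t 37.23 p [ 0.4901 -0.038   0.2117] yaw_y 0.601 zdev [-0.0021 -0.0007] q [-0.21 -0.04 -0.03  1.58 -0.    0.76] F [ 0.7 -0.6 -4.4] w 0.11
in to [0.573 0.023 0.212] az -0.3 d [ 0.33 10.31 -0.05] rows>=3
```

apply_moves:
  series:
    - [0,0,-0.2,0.1,1,0,0]
    - [0,0,-0.2,0.3,2.3,0,0]
    - [0,0,-0.2,0.3,3.6,0,0]
    - [0,0,-0.2,0.3,4.9,0,0]
    - [0,0,-0.2,0.3,6.2,0,0]
    - [0,0,-0.2,0.3,7.5,0,0]
    - [0,0,-0.2,0.3,8.8,0,0]
    - [0,0,-0.2,0.3,10.1,0,0]
    - [0,0,-0.2,0.3,10.2,0,0]
    - [0,0,-0.2,0.3,10.2,0,0]

```text
t: 38.07
ee_pos: [0.5741, 0.0241, 0.2119]
tcp_rot: [-1.456, -2.784, 0.0]
wrist_force: [-0.7, -0.8, -4.6]
width: 0.109
```

```bash
python3 -c "
from plan import *
plan([('in',st(0,0,.212),S[2]),('down',st(0,0,.187),None)])"
```

```text
t 38.07 p [0.5741 0.0241 0.2119] yaw_y 0.607 zdev [-0.0004  0.0001] q [-0.07  0.18  0.2   1.59  0.    0.89] F [-0.7 -0.8 -4.6] w 0.109
in to [0.573 0.023 0.212] az 0.0 d [-0.04 -0.13 -0.01] rows>=1
down to [0.573 0.023 0.187] az 0.0 d [-0.   0.   2.5] rows>=1
```

apply_moves:
  series:
    - [0,0,0,0,-0.1,0.4,0]
    - [0,0,0,0,-0.1,0.8,0]
    - [0,0,0,0,-0.1,1.2,0]
    - [0,0,0,0,-0.1,1.6,0]
    - [0,0,0,0,-0.1,2.0,0]
    - [0,0,0,0,-0.1,2.3,0]
    - [0,0,0,0,-0.1,2.5,0]
    - [0,0,0,0,-0.1,2.6,0]
    - [0,0,0,0,-0.1,2.7,0]
    - [0,0,0,0,-0.1,2.7,0]

```text
t: 38.9
ee_pos: [0.5724, 0.0225, 0.1874]
tcp_rot: [1.457, 2.782, 0.0]
wrist_force: [-3.9, -1.8, 4.1]
width: 0.108
```

Seated at the same height with the weight off. Releasing, then to the lever.

apply_moves:
  series:
    - [0,0,0,0,0,0,0.5]
    - [0,0,0,0,0,0,0.5]
    - [0,0,0,0,0,0,0.5]
    - [0,0,0,0,0,0,0.5]
    - [0,0,0,0,0,0,0.5]
    - [0,0,0,0,0,-2,0.5]
    - [0,0,0,0,0,-5,0.5]
    - [0,0,0,0,0,-9,0.5]
    - [0,0,0,0,0,-12,0.5]
    - [0,0,0,0,0,-12,0.5]

```text
t: 39.73
ee_pos: [0.575, 0.0225, 0.3135]
tcp_rot: [1.452, 2.772, 0.008]
wrist_force: [-0.3, -1.0, 1.9]
width: 0.497
```

apply_moves:
  series:
    - [0,0,-7,-1.5,-1,0,0.7]
    - [0,0,-14,-3,-2,0,0.7]
    - [0,0,-21,-4.5,-3,0,0.7]
    - [0,0,-28,-6,-4,0,0.7]
    - [0,0,-35,-7.5,-5,0,0.7]
    - [0,0,-42,-9,-6,0,0.7]
    - [0,0,-49,-10.5,-7,0,0.7]
    - [0,0,-56,-12,-8,0,0.7]
    - [0,0,-63,-13.5,-9,0,0.7]
    - [0,0,-70,-15.7,-10,0,0.7]

```text
t: 40.57
ee_pos: [0.5797, -0.1635, 0.3057]
tcp_rot: [-0.413, 3.114, 0.001]
wrist_force: [-0.1, -0.0, 0.8]
width: 0.699
```

apply_moves:
  series:
    - [0,0,-7,0,0,0,0.7]
    - [0,0,-14,0,0,0,0.7]
    - [0,0,-20,0,0,0,0.7]
    - [0,0,-20,0,0,0,0.7]
    - [0,0,-20,0,0,0,0.7]
    - [0,0,-20,0,0,0,0.7]

```text
t: 41.07
ee_pos: [0.58, -0.1632, 0.3052]
tcp_rot: [-0.934, 2.999, -0.0]
wrist_force: [-0.2, -0.1, 0.3]
width: 0.699
```

```bash
python3 -c "
from plan import *
s=manip.read_camera('side')[:,:,::-1];cv2.imwrite('pics/sC.png',cv2.resize(s[90:240,140:340],(800,600)))
plan([('grip',L(0,.002),YL)])"
```

```text
t 41.12 p [ 0.58   -0.1632  0.3053] yaw_y 2.175 zdev [ 0.0001 -0.0001] q [-0.39  0.3   0.53  1.8   0.   -0.99] F [-0.1 -0.3  0.3] w 0.699
grip to [ 0.581 -0.164  0.215] az -0.1 d [-0.06 -0.12  9.04] rows>=3
```

View pics/sC.png

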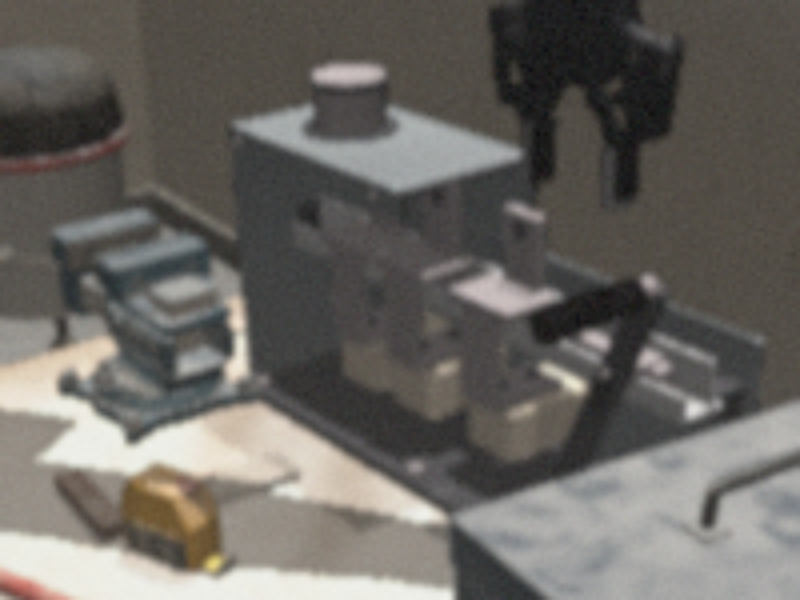

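All three hang on the rail: C in the window at about (520,330), and two in the tunnel at (365,330) and (425,340). Gripping the lever.

apply_moves:
  series:
    - [0,0,0,0,-0.1,2,0.7]
    - [0,0,0,0,-0.1,4,0.7]
    - [0,0,0,0,-0.1,6,0.7]
    - [0,0,0,0,-0.1,7.5,0.7]
    - [0,0,0,0,-0.1,9,0.7]
    - [0,0,0,0,-0.1,9,0.7]
    - [0,0,0,0,-0.1,9,0.1]
    - [0,0,0,0,-0.1,9,0.1]
    - [0,0,0,0,-0.1,9,0.1]
    - [0,0,0,0,-0.1,9,0.1]
  newtons: 60

```text
t: 41.95
ee_pos: [0.5811, -0.1643, 0.2173]
tcp_rot: [-0.937, 2.996, -0.003]
wrist_force: [-0.0, 0.9, 2.2]
width: 0.257
```

apply_moves:
  series:
    - [0,0,0,0,0,0,0.1]
    - [0,0,0,0,0,0,0.1]
    - [0,0,0,0,0,0,0.1]
    - [0,0,0,0,0,0,0.1]

```text
t: 42.28
ee_pos: [0.5812, -0.1643, 0.2173]
tcp_rot: [-0.937, 2.996, -0.003]
wrist_force: [-0.4, 0.1, 5.4]
width: 0.26
```

apply_moves:
  series:
    - [0,0,0,0,0.84,-0.36,0.1]
    - [0,0,0,0,1.69,-0.66,0.1]
    - [0,0,0,0,2.55,-0.94,0.1]
    - [0,0,0,0,3.43,-1.18,0.1]
    - [0,0,0,0,4.3,-1.38,0.1]
    - [0,0,0,0,5.2,-1.55,0.1]
    - [0,0,0,0,6.1,-1.68,0.1]
    - [0,0,0,0,7,-1.77,0.1]
    - [0,0,0,0,7.9,-1.82,0.1]
    - [0,0,0,0,8.8,-1.84,0.1]

```text
t: 43.12
ee_pos: [0.5361, -0.0999, 0.2393]
tcp_rot: [-0.929, 2.99, -0.037]
wrist_force: [6.7, -16.3, 10.0]
width: 0.261
```

apply_moves:
  series:
    - [0,0,0,0,0.9,0.02,0.1]
    - [0,0,0,0,1.8,0.07,0.1]
    - [0,0,0,0,2.7,0.16,0.1]
    - [0,0,0,0,3.6,0.29,0.1]
    - [0,0,0,0,4.5,0.46,0.1]
    - [0,0,0,0,5.4,0.66,0.1]
    - [0,0,0,0,6.3,0.9,0.1]
    - [0,0,0,0,7.1,1.18,0.1]
    - [0,0,0,0,7.9,1.44,0.1]
    - [0,0,0,0,8.8,1.84,0.1]

```text
t: 43.95
ee_pos: [0.4853, -0.0271, 0.2226]
tcp_rot: [-0.929, 2.99, -0.036]
wrist_force: [-0.2, -13.0, 19.7]
width: 0.256
```

apply_moves:
  series:
    - [0,0,0,0,0.5,0.15,0.1]
    - [0,0,0,0,0.9,0.3,0.1]
    - [0,0,0,0,1.2,0.4,0.1]
    - [0,0,0,0,1.5,0.5,0.1]
    - [0,0,0,0,1.8,0.6,0.1]
    - [0,0,0,0,1.8,0.6,0.1]
    - [0,0,0,0,1.8,0.6,0.1]

```text
t: 44.53
ee_pos: [0.4798, -0.0188, 0.2189]
tcp_rot: [-0.921, 2.986, -0.063]
wrist_force: [8.9, -29.6, 16.2]
width: 0.255
```

Full stroke reached again. Easing back.

apply_moves:
  series:
    - [0,0,0,0,-0.6,-0.2,0.1]
    - [0,0,0,0,-1.2,-0.4,0.1]
    - [0,0,0,0,-1.8,-0.6,0.1]
    - [0,0,0,0,-2.4,-0.86,0.1]
    - [0,0,0,0,-3,-1.09,0.1]
    - [0,0,0,0,-3.6,-1.31,0.1]
    - [0,0,0,0,-4.2,-1.5,0.1]
    - [0,0,0,0,-4.8,-1.68,0.1]
    - [0,0,0,0,-5.4,-1.82,0.1]
    - [0,0,0,0,-6,-1.95,0.1]

```text
t: 45.37
ee_pos: [0.5054, -0.0558, 0.2317]
tcp_rot: [-0.935, 2.995, -0.007]
wrist_force: [3.7, -5.8, 2.5]
width: 0.258
```

apply_moves:
  series:
    - [0,0,0,0,-0.7,-0.14,0.1]
    - [0,0,0,0,-1.4,-0.25,0.1]
    - [0,0,0,0,-2.1,-0.35,0.1]
    - [0,0,0,0,-2.8,-0.42,0.1]
    - [0,0,0,0,-3.5,-0.46,0.1]
    - [0,0,0,0,-4.2,-0.49,0.1]
    - [0,0,0,0,-4.9,-0.49,0.1]
    - [0,0,0,0,-5.6,-0.47,0.1]
    - [0,0,0,0,-6.3,-0.42,0.1]
    - [0,0,0,0,-7,-0.36,0.1]

```text
t: 46.2
ee_pos: [0.5441, -0.1111, 0.2315]
tcp_rot: [0.938, -2.998, -0.004]
wrist_force: [5.1, -0.8, -15.5]
width: 0.254
```

apply_moves:
  series:
    - [0,0,0,0,-0.7,0.09,0.1]
    - [0,0,0,0,-1.4,0.2,0.1]
    - [0,0,0,0,-2.1,0.34,0.1]
    - [0,0,0,0,-2.8,0.5,0.1]
    - [0,0,0,0,-3.5,0.67,0.1]
    - [0,0,0,0,-4.2,0.88,0.1]
    - [0,0,0,0,-4.8,1.08,0.1]
    - [0,0,0,0,-5.4,1.29,0.1]
    - [0,0,0,0,-5.9,1.5,0.1]
    - [0,0,0,0,-6.6,1.71,0.1]

```text
t: 47.03
ee_pos: [0.5811, -0.1647, 0.2147]
tcp_rot: [0.939, -2.997, -0.006]
wrist_force: [-3.3, 10.7, 11.7]
width: 0.256
```

apply_moves:
  series:
    - [0,0,0,0,0,0,0.1]
    - [0,0,0,0,0,0,0.1]

```text
t: 47.2
ee_pos: [0.5807, -0.1641, 0.215]
tcp_rot: [0.939, -2.997, -0.008]
wrist_force: [1.8, 4.3, 1.9]
width: 0.257
```

apply_moves:
  series:
    - [0,0,0,0,0,0,0.6]
    - [0,0,0,0,0,0,0.6]
    - [0,0,0,0,0,0,0.6]
    - [0,0,0,0,0,0,0.6]
    - [0,0,0,0,0.2,-2,0.7]
    - [0,0,0,0,0.2,-5,0.7]
    - [0,0,0,0,0.2,-9,0.7]
    - [0,0,0,0,0.2,-12,0.7]
    - [0,0,0,0,0.2,-14,0.7]
    - [0,0,0,0,0.2,-14,0.7]

```text
t: 48.03
ee_pos: [0.5813, -0.1652, 0.3616]
tcp_rot: [-0.934, 2.992, -0.012]
wrist_force: [-0.9, -0.0, 1.5]
width: 0.695
```

```bash
python3 -c "
from plan import *
s=manip.read_camera('side')[:,:,::-1].copy();t=manip.read_camera('top')[:,:,::-1]
for y in(.093,.159,.225):
  for a in([-.042,0,.10],):
    p=T(S,[a[0],y,.049+a[2]]);print(y,((proj('side',p)-[140,90])*2.67).round())
print('mouth',((proj('side',T(S,[[-.068,.06,.248],[-.016,.06,.13],[-.046,.06,.17]]))-[140,90])*2.67).round())
cv2.imwrite('pics/end.png',np.hstack([cv2.resize(s[90:240,140:340],None,fx=2.67,fy=2.67),cv2.resize(t[110:230,310:400],(266,400),interpolation=3)]))
plan([])"
```

```text
0.093 [[268. 196.]]
0.159 [[235. 180.]]
0.225 [[203. 166.]]
mouth [[266. 127.]
 [304. 214.]
 [283. 188.]]
t 48.13 p [ 0.5809 -0.1648  0.3563] yaw_y 2.176 zdev [ 0.0023 -0.0018] q [-0.39  0.35  0.71  1.92 -0.   -0.99] F [-0.5  0.2 -0.7] w 0.7
```

View pics/end.png

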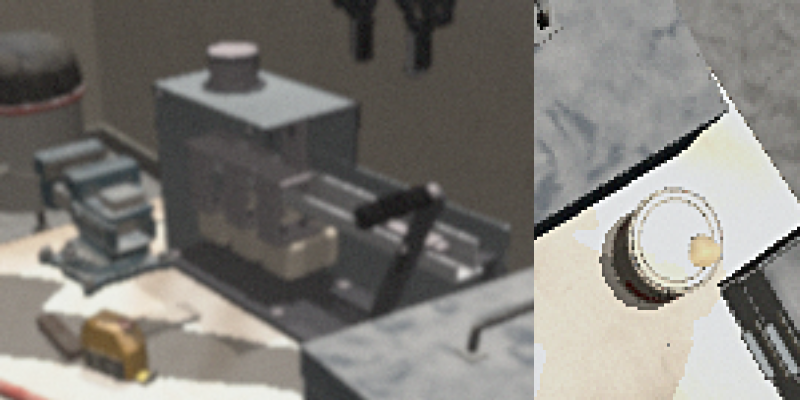

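Front legs are seen at about (205,180), (235,185) and (270,190), where three hangers in the tunnel should be. The lever is home, the window is free, the tin is untouched and the gripper is clear. Handing in.

```bash
python3 -c "
from plant import manip
print(manip.close_job())"
```

```text
the job is handed in; nothing more can be done
None
```

All three hangers are hanging on the rail inside the drying tunnel, and the job was handed in at about 48 s of the 210 s allowed. Each one was lifted over the lip and seated. A full lever stroke then drove it in, and I eased the lever back home slowly before releasing it.

- **Seating:** each hanger took the rail's weight with the fingertips at z about 0.187 m, which is the height expected for a toe on the running floor.
- **Strokes:** all three stopped at the same end position, with the wrist force rising to about 30 N and no further travel.
- **Last camera check:** the three hangers' front legs appear within about 15 pixels of where they should be in the tunnel. The lever is home, the loading window is empty, the tin looks untouched, and the gripper is clear of everything.
- **Disturbance:** I saw no hanger knocked aside during the run.
- **Small disagreement:** under load the arm lagged its commands by up to about 9 mm. I made this up by driving each stroke on to its end stop.

No check failed.

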